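# Load and arm a kitchen mouse station

### The job

Get the mouse station ready for the night: take the spent white cartridges out of its sockets into the green tray, put every coloured lure cartridge from the worktop fully down into the socket with the lever of its own colour, and swing all three levers shut, over an empty socket too. Only then draw the trap's sprung bail back by its orange bar, hook it on the red catch and let go gently, so that it stays set; never let it snap shut, and leave the jar, tin and shaker where they are.

Things in the scene. Friction and masses are not known exactly. Their poses are not given: they have to be found in the camera images.
- bail_hinge (a point): hinge of the snap trap, 24 mm above the worktop, on a flat grey station plate (245 x 330 mm, 5 mm thick) fixed to the worktop, in its half nearer the robot. This frame is the station's frame: x points away from the robot (also the direction of the hinge line), y to the left along the plate, z up
- bail_grip (a point): centre of the orange round crossbar of the trap's U-shaped wire bail, the grip for drawing it: 12 mm thick, 64 mm long, parallel to the hinge line (station x), 80 mm from it; the side wires (7 mm) stand at its ends, the U is open between them. A spring always pulls the bail shut, with 4 to 6 N here
- bail (a joint): angle of the bail, rad. 0 shut: it points to the station's +y and 0.349 above level, bar 51 mm above the worktop. Grows as the bar goes up and over towards -y; 1.22 is straight up; stop at 1.55. Its steel pin lifts the catch's nose on the way; past about 1.35 the nose drops behind it. Draw to about 1.46, ease back: the catch holds it at about 1.33; then let go
- catch (a joint): lift of the red catch, rad: 0 down (also when it holds the bail), up to 0.5. A light rocking lever on a post at the robot's side of the trap, 50 mm to the station's -y of the hinge, top 77 mm above the worktop; its nose points to +y, its pedal to -y. Pressing the pedal or lifting the nose with a few newtons fires the set trap
- catch_pedal (a point): middle of the top of the catch's pedal (18 x 36 mm), 38 mm above the worktop: do not press it
- lure_red (a point): centre (half-way up) of the red lure cartridge: a red block with a white band, 62 mm long (its x) by 40 mm wide (its y) by 46 mm high (its z), 90 g, bottom edge stepped in by 4 mm all round. Stands upright on the worktop at the start; may be absent. Either way round is right
- seat_red (a point): centre of the red cartridge when fully down in its socket, 31 mm above the worktop; axes as the station's, cartridge length along x. Black pocket 67 x 45 mm inside, flared at the rim, floor 8 mm and rims 27 mm above the worktop, 39 mm wide finger gaps in its long sides; told by its red lever. Three sockets 95 mm apart in a row along the plate's far half, in any order
- knob_red (a point): centre of the upright round knob (13 mm thick, 19 mm high, its top 83 mm above the worktop) on the end of the red lever, 55 mm from its upright pivot axis, which is 45 mm beyond the socket's centre (along the station's +x). The lever bar is 15 mm wide and its top is 64 mm above the worktop
- lever_red (a joint): red lever, rad: 0 shut (stop; points to the station's -x, 3 mm above a seated cartridge); grows as the knob swings level towards +y, 1.57 points to +y. Turns with light friction (about 0.4 N at the knob) and stays where it is left; a cartridge that is not fully down blocks it
- lure_blue (a point): centre (half-way up) of the blue lure cartridge: a blue block with a white band, 62 mm long (its x) by 40 mm wide (its y) by 46 mm high (its z), 90 g, bottom edge stepped in by 4 mm all round. Stands upright on the worktop at the start; may be absent. Either way round is right
- seat_blue (a point): centre of the blue cartridge when fully down in its socket, 31 mm above the worktop; axes as the station's, cartridge length along x. Black pocket 67 x 45 mm inside, flared at the rim, floor 8 mm and rims 27 mm above the worktop, 39 mm wide finger gaps in its long sides; told by its blue lever. Three sockets 95 mm apart in a row along the plate's far half, in any order
- knob_blue (a point): centre of the upright round knob (13 mm thick, 19 mm high, its top 83 mm above the worktop) on the end of the blue lever, 55 mm from its upright pivot axis, which is 45 mm beyond the socket's centre (along the station's +x). The lever bar is 15 mm wide and its top is 64 mm above the worktop
- lever_blue (a joint): blue lever, rad: 0 shut (stop; points to the station's -x, 3 mm above a seated cartridge); grows as the knob swings level towards +y, 1.57 points to +y. Turns with light friction (about 0.4 N at the knob) and stays where it is left; a cartridge that is not fully down blocks it
- lure_yellow (a point): centre (half-way up) of the yellow lure cartridge: a yellow block with a white band, 62 mm long (its x) by 40 mm wide (its y) by 46 mm high (its z), 90 g, bottom edge stepped in by 4 mm all round. Stands upright on the worktop at the start; may be absent. Either way round is right
- seat_yellow (a point): centre of the yellow cartridge when fully down in its socket, 31 mm above the worktop; axes as the station's, cartridge length along x. Black pocket 67 x 45 mm inside, flared at the rim, floor 8 mm and rims 27 mm above the worktop, 39 mm wide finger gaps in its long sides; told by its yellow lever. Three sockets 95 mm apart in a row along the plate's far half, in any order
- knob_yellow (a point): centre of the upright round knob (13 mm thick, 19 mm high, its top 83 mm above the worktop) on the end of the yellow lever, 55 mm from its upright pivot axis, which is 45 mm beyond the socket's centre (along the station's +x). The lever bar is 15 mm wide and its top is 64 mm above the worktop
- lever_yellow (a joint): yellow lever, rad: 0 shut (stop; points to the station's -x, 3 mm above a seated cartridge); grows as the knob swings level towards +y, 1.57 points to +y. Turns with light friction (about 0.4 N at the knob) and stays where it is left; a cartridge that is not fully down blocks it
- spent_1 (a point): centre (half-way up) of a spent cartridge: white, else the same in shape and size as the coloured ones. Starts fully down in one of the sockets, of whatever colour; one or two of the three spent ones are there, the others absent
- spent_2 (a point): centre (half-way up) of a spent cartridge: white, else the same in shape and size as the coloured ones. Starts fully down in one of the sockets, of whatever colour; one or two of the three spent ones are there, the others absent
- spent_3 (a point): centre (half-way up) of a spent cartridge: white, else the same in shape and size as the coloured ones. Starts fully down in one of the sockets, of whatever colour; one or two of the three spent ones are there, the others absent
- tray: green plastic tray, open at the top, for the spent cartridges: 160 mm (its x) by 180 mm (its y), inside 152 by 172 mm, floor 4 mm thick, rim 43 mm above the worktop; stands loose on the worktop, 0.4 kg. Origin at the centre of its underside, z up
- jam_jar: jam jar with a white lid, 69 mm across, 99 mm high; bystander, stands loose on the worktop, not to be disturbed; origin at the centre of its underside
- tin_milk: tin with a gold lid, 75 mm across, 58 mm high; bystander, stands loose on the worktop, not to be disturbed; origin at the centre of its underside
- shaker: shaker with a grey top, 44 mm across, 90 mm high; bystander, stands loose on the worktop, not to be disturbed; origin at the centre of its underside
Not all that is in view belongs to the job. Of the things that look like the part that bears lure_red, the middle-sized one is meant.

How it is judged:
By the outcome, as a careful person would: the job done as asked, in the order asked, and still so for the second after the job is handed in, with the robot touching nothing.
Of cart_red, cart_blue, cart_yellow only 2 to 3 are there at a start; the rules pass over those that are not, and their reading is None.
Of old_1, old_2, old_3 only 1 to 2 are there at a start; the rules pass over those that are not, and their reading is None.
At some moment in a run one of cart_red, cart_blue, cart_yellow may be knocked a few centimetres aside while the robot is not near it.
It also fails if it takes over 210 s, if anything falls off the work surface, if the arm or the gripper's body presses on something with over 40 N, if the wrist force passes 120 N, or if a joint passes its speed limit or range.

### The arm

A 6-joint arm with a two-finger parallel gripper is mounted at the origin on a cart in front of the work surface, level with it; the furniture and walls round the work are solid. World frame = base frame: x ahead of the robot, y to its left, z up, the work surface at z = 0. Lengths are in m, angles in rad, forces in N, time in s.
With the tool pointing down it reaches from about 0.15 to 0.775 m from the base axis. Payload 6.1 kg.
Tool frame: the origin (TCP) lies on the centre line of the jaws, within the pads' length; the fingertips stand r.tip_extent ahead of it and the grasp point (between the pads) lies 5 mm behind it (r.tip_extent is the distance from the TCP to the fingertips, in m); z points along the fingers, y is the line along which they close (so a half turn about z gives the same grasp; the last joint's range is limited). The gripper opens to 85 mm and grips with 20 to 120 N. Pads are 22 mm wide; open, the fingers measure 114 mm over their backs; the gripper's body (76 mm by 85 mm) begins 54 mm behind the grasp point. The pads swing forward as they close: fully open they stand 13 mm farther back than shut.
Start: joints at [-1.282, 0.126, -0.04, 1.405, 0, 1.571], TCP at [0.15, -0.503, 0.245] pointing down, gripper open.
Joint ranges: [-2.72, 2.72], [-0.95, 1.95], [-1.27, 1.35], [-1.78, 2.02], [-1.46, 1.47], [-3.14, 3.14]. Speed limits (rad/s): [2.39, 2.39, 3.01, 3.14, 3.14, 3.14].

### API

Orientations are given as a rotation vector (axis times angle).
In Python, from station import readout, read_camera, workorder, r gives the robot as it stands. The module is installed in compiled form; this text tells all that it offers.
- The arm moves only by the tool send_rows, never from a script. Its argument "motion" is one flat list of numbers, 5 for each row, row after row: the finger opening in mm, from 0 to 85.4, then the shift along the tool's x, y, z in mm, then the turn about the tool's z in rad. A call has 1 to 5 rows; each row is the pose to reach, as a shift and turn from the pose commanded when the call began, along the tool's axes at that moment; what a row does not reach only later rows make up. A row lasts 1/10 s, in which the tool goes at most 50 mm and 8.59 degrees, less where a joint would pass 70% of its speed; a pose out of reach is approached as far as the arm can. A call with a gripper value outside its range is refused whole. The fingers move at their own pace and stop on an object; "grip_force" is the grip in N (left out, the last holds). Time passes only in rows, so rows that repeat a pose let the fingers close. It gives the time, the measured TCP pose, the force, the opening and the grip force at its end, in the units of the state.
- readout.read_state(): the state, without advancing time (a new reading comes with each control period).
- read_camera(name): name is "scene" or "top" or "wrist"; returns a dict with "img" (384x512x3 uint8, red, green, blue), "mtx" (3x3 intrinsics, pixels), "origin" and "attitude" of the camera in the world; the wrist camera has in their place "mount" (4x4, takes a point from camera to tool coordinates, whose origin is the TCP and whose axes are the flange's). Camera axes: x right, y down, z forward; pixel columns grow to the right and rows downward; lengths in m; the calibration is good to about 2 mm. A picture is of the moment at which its call begins: read the wrist's pose just before it. There is no depth.
- workorder.hand_in(): hands the job in; it is judged then, once.
The state is a dict: "time_s": time; "joints": joint angles; "dq": joint speeds; "joint_efforts": joint torques, N m; "position": TCP position; "tcp_rot": TCP orientation; "contact_force": force on the tool from outside, world axes, zero at the start; "moment": the same for the moment, N m; "opening": finger opening in m; "grip_force": force on a finger pad.
Only numpy, scipy, OpenCV 4.12 (cv2) and the standard library are available. Lean on these libraries where they do the work, as an engineer would, in place of code of your own. Each camera call takes 0.05 s, during which the arm holds its last target. There are 200 camera calls.

## Working session

There is one attempt and no reset: what is moved stays moved. The work goes in short steps, Python scripts to look and compute and a tool call to move; the robot and the scene stay as the last step left them, time stands still between calls to the robot, and variables do not carry over. Pictures are saved under pics/ and viewed, at most 14 in all, crops included, and the job is handed in when it is done.

Besides the shell and the picture viewer there is one more tool, called after ">>>" by a JSON object that holds its "method" and its "body", one argument or row to a line. send_rows: Moves the arm, as the interface text tells. Its arguments: {"type":"object","properties":{"motion":{"type":"array"},"grip_force":{"type":"number"}},"required":["motion"]}

```bash
ls; mkdir -p pics; cat > h.py <<'E'
from station import readout, read_camera, workorder, r
import numpy as np, cv2
from scipy.spatial.transform import Rotation as R
def cam(name):
    s=readout.read_state(); c=read_camera(name)
    if name=="wrist":
        T=np.eye(4);T[:3,:3]=R.from_rotvec(s["tcp_rot"]).as_matrix();T[:3,3]=s["position"]
        M=T@np.array(c["mount"]); c["origin"]=M[:3,3]; c["attitude"]=M[:3,:3]
    else:
        a=np.array(c["attitude"]); c["attitude"]=a if a.shape==(3,3) else R.from_rotvec(a).as_matrix()
    return c
def save(c,n,f=1): cv2.imwrite("pics/"+n+".png",cv2.resize(c["img"][:,:,::-1],None,fx=f,fy=f,interpolation=cv2.INTER_CUBIC))
def ray(c,uv,z):
    d=c["attitude"]@np.linalg.solve(np.array(c["mtx"]),[uv[0],uv[1],1.0]); o=np.array(c["origin"])
    return o+d*(z-o[2])/d[2]
def proj(c,p):
    q=np.array(c["mtx"])@(c["attitude"].T@(np.array(p)-c["origin"])); return q[:2]/q[2]
E
python3 - <<'E'
from h import *
print(r.tip_extent, readout.read_state())
for n in ["top","scene"]:
    c=cam(n); save(c,n+"0",1.5); print(n,c["origin"],c["attitude"],c["mtx"])
c=cam("wrist");print(c["mount"])
E
```

```text
pics
0.014 {'time_s': 0.0, 'joints': array([-1.28200664e+00,  1.26372672e-01, -4.06289218e-02,  1.40538129e+00,
       -5.97696344e-06,  1.57082761e+00]), 'dq': array([-0.00109672, -0.00033417,  0.0010256 , -0.00041619, -0.00105875,
       -0.0003186 ]), 'joint_efforts': array([-1.50260872e-03, -4.35915828e+01,  3.52922308e+01,  1.72331824e-02,
       -1.92060043e-05,  1.22196141e-05]), 'position': array([ 0.14940396, -0.5028884 ,  0.24452271]), 'tcp_rot': array([-3.10735281e+00, -4.51780665e-01,  3.67752075e-04]), 'contact_force': array([-0.70128974, -0.1977311 , -0.28556649]), 'moment': array([ 0.01985347, -0.00830396, -0.00948336]), 'grip_force': 0.0, 'opening': 0.08573478822810045}
top [-0.33645936  0.32194667  1.59979342] [[-0.19076219 -0.86110921  0.47127563]
 [-0.98162711  0.16941368 -0.08779078]
 [-0.00424309 -0.4793641  -0.87760587]] [[480.75451161   0.         255.87757139]
 [  0.         480.75451161 194.65741149]
 [  0.           0.           1.        ]]
scene [-1.00388707 -0.57464885  1.04002784] [[ 0.45358788 -0.43278421  0.77907372]
 [-0.89098827 -0.23978016  0.38554556]
 [ 0.01994839 -0.86902434 -0.49436703]] [[437.37639793   0.         254.68344625]
 [  0.         437.37639793 191.69528123]
 [  0.           0.           1.        ]]
[[ 1.63567503e-04 -9.64179916e-01 -2.65249059e-01  6.50816106e-02]
 [ 9.99999986e-01  1.51400497e-04  6.63157183e-05  1.11288325e-03]
 [-2.37814443e-05 -2.65249066e-01  9.64179927e-01 -1.29336978e-01]
 [ 0.00000000e+00  0.00000000e+00  0.00000000e+00  1.00000000e+00]]
```

View pics/top0.png

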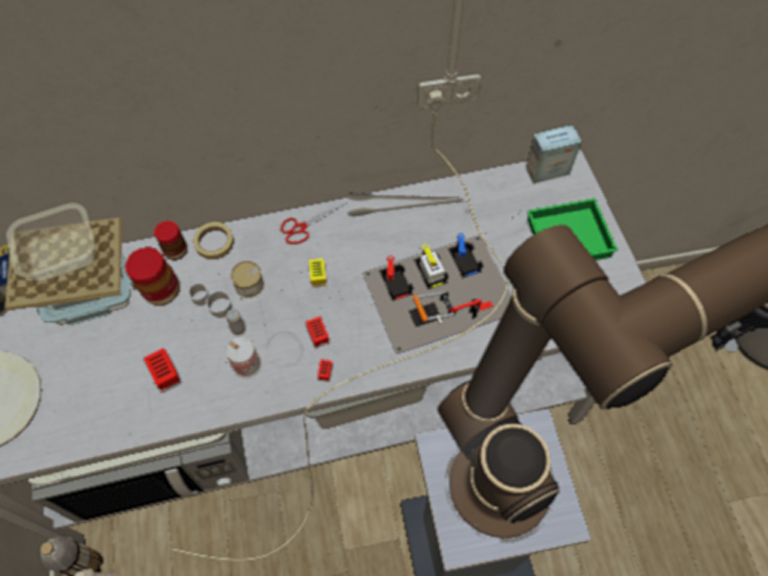

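View pics/scene0.png

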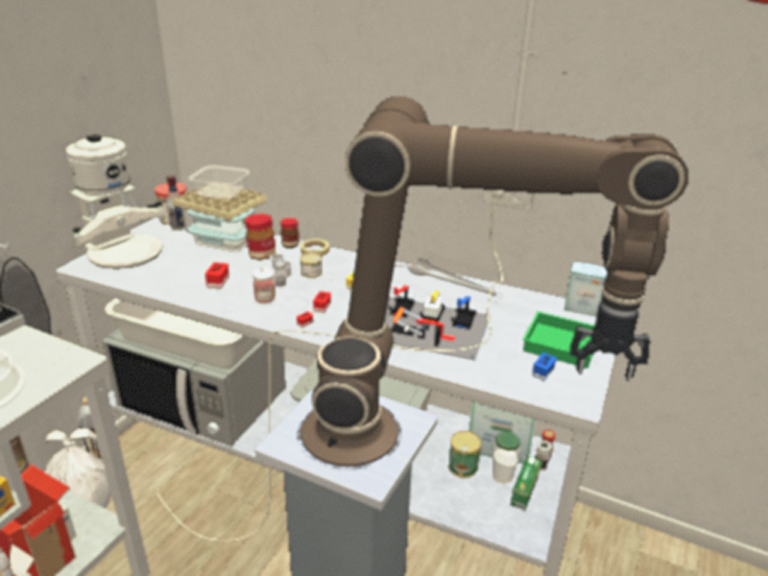

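Top view (1.5x): three red blocks at (161,369), (317,331) mid-sized, (325,370); yellow at (318,271). Sockets red/yellow/blue at (396,282)/(433,268)/(466,258), with white in yellow's. Trap at (430,308), tray at (572,230). The scene view shows the blue block at (544,365).

```bash
python3 - <<'E'
from h import *
t=cam("top"); s=cam("scene")
for n,c,uv,z in [("redmid",t,(317,331),.023),("redbig",t,(161,369),.03),("redsmall",t,(325,370),.02),("yel",t,(318,271),.023),("platc1",t,(365,272),.005),("c2",t,(487,238),.005),("c4",t,(400,350),.005),("c3",t,(517,315),.005),
 ("sockr",t,(397,283),.027),("socky",t,(433,270),.05),("sockb",t,(466,262),.027),("orange",t,(420,308),.05),("catch",t,(480,305),.06),("tray",t,(572,230),.03),("blue",s,(544,365),.023),("tray",s,(560,338),.03),("bluepack",s,(588,310),.01),
 ("shaker/jar",s,(262,300),.0),("tin",s,(311,275),.0),("shk",s,(280,283),0)]:
    print(n,ray(c,np.array(uv)/1.5,z).round(3))
E
```

```text
redmid [0.436 0.343 0.023]
redbig [0.405 0.717 0.03 ]
redsmall [0.333 0.34  0.02 ]
yel [0.602 0.316 0.023]
platc1 [0.586 0.199 0.005]
c2 [ 0.626 -0.134  0.005]
c4 [0.356 0.155 0.005]
c3 [ 0.393 -0.149  0.005]
sockr [0.527 0.127 0.027]
socky [0.533 0.035 0.05 ]
sockb [ 0.553 -0.057  0.027]
orange [0.436 0.089 0.05 ]
catch [ 0.411 -0.053  0.06 ]
tray [ 0.592 -0.35   0.03 ]
blue [ 0.439 -0.339  0.023]
tray [ 0.575 -0.347  0.03 ]
bluepack [ 0.8   -0.381  0.01 ]
shaker/jar [0.387 0.525 0.   ]
tin [0.596 0.48  0.   ]
shk [0.502 0.538 0.   ]
```

```bash
cat >> h.py <<'E'
def pose():
    s=readout.read_state(); m=R.from_rotvec(s["tcp_rot"]).as_matrix(); return np.array(s["position"]),np.arctan2(m[1,0],m[0,0])
def plan(wps,start=None):
    """wps: (x,y,z,yaw or None). prints tool-axis mm shifts + turn"""
    p,y=start or pose(); print("at",(p*1000).round(1),round(y,3))
    for w in wps:
        q=np.array(w[:3]); yy=y if len(w)<4 or w[3] is None else w[3]
        d=(q-p)*1000; c,s=np.cos(y),np.sin(y)
        print("  move",[round(c*d[0]+s*d[1]),round(s*d[0]-c*d[1]),round(-d[2]),round(-(yy-y),2)])
        p,y=q,yy
E
python3 -c "
from h import *
plan([(.25,-.36,.32,.2),(.36,-.18,.33,.12),(.42,0,.33,.12)])"
```

```text
at [ 149.5 -503.1  244.9] 0.289
  move [137, -109, -75, np.float64(0.09)]
  move [144, -155, -10, 0.08]
  move [81, -172, 0, -0.0]
```

>>> {"method": "send_rows", "body": {
  "motion": [60,35,-27,-20,0.02,60,70,-55,-40,0.05,60,100,-80,-55,0.07,60,137,-109,-75,0.09,60,137,-109,-75,0.09]
}}

```text
time_s: 0.75
position: [0.2521, -0.3569, 0.3233]
tcp_rot: [3.122, 0.319, 0.005]
contact_force: [-1.1, -0.4, 0.7]
opening: 0.0601
grip_force: 0.0
```

>>> {"method": "send_rows", "body": {
  "motion": [60,30,-31,0,0.02,60,60,-62,-5,0.04,60,90,-95,-5,0.06,60,120,-128,-10,0.08,60,144,-155,-10,0.08]
}}

```text
time_s: 1.25
position: [0.3611, -0.1779, 0.3305]
tcp_rot: [3.136, 0.186, 0.001]
contact_force: [-0.3, -0.4, 0.3]
opening: 0.0598
grip_force: 0.0
```

>>> {"method": "send_rows", "body": {
  "motion": [60,20,-43,0,0,60,40,-86,0,0,60,60,-130,0,0,60,81,-172,0,0,60,81,-172,0,0]
}}

```text
time_s: 1.75
position: [0.4216, 0.0052, 0.3294]
tcp_rot: [-3.134, -0.198, 0.001]
contact_force: [0.3, -1.1, 0.3]
opening: 0.0595
grip_force: 0.0
```

```bash
python3 -c "
from h import *
c=cam('wrist');print(pose(),c['mtx']);save(c,'w1',1.5);np.save('w1.npy',c,allow_pickle=True)
for u in [(256,192),(0,0),(511,383)]: print(ray(c,u,.0))"
```

```text
(array([0.42094439, 0.00315481, 0.32956609]), np.float64(0.12436863327926542)) [[345.4391988    0.         258.05006396]
 [  0.         345.4391988  196.60656209]
 [  0.           0.           1.        ]]
[3.67281633e-01 7.62299571e-05 0.00000000e+00]
[ 5.63338800e-01  3.32080613e-01 -5.55111512e-17]
[ 1.02736575e-01 -4.48555767e-01 -5.55111512e-17]
```

View pics/w1.png

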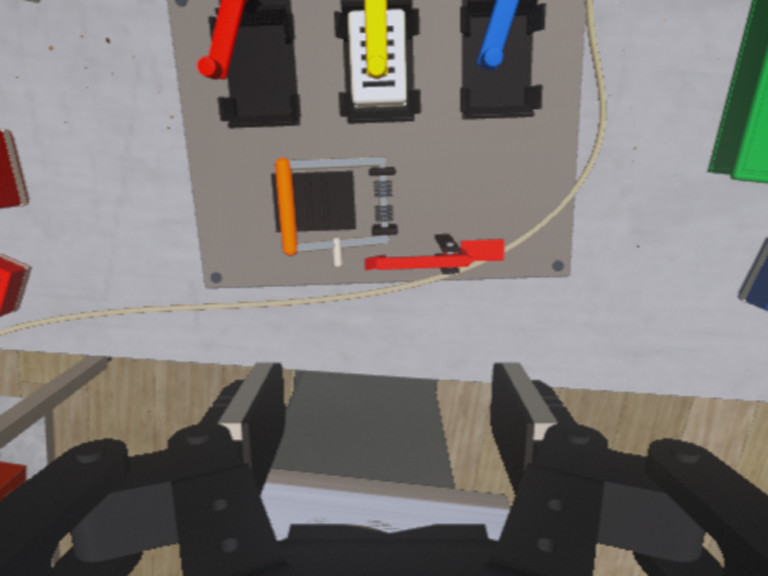

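Only the yellow socket (378,60) holds a white cartridge. Its lever is shut, and the red (208,67) and blue (490,57) knobs are slightly open. Bail bar runs (283,160)-(290,250), hinge at (384,200), catch at (370–505,255); plate screws at (216,277), (557,266).

```bash
python3 -c "
from h import *
c=np.load('w1.npy',allow_pickle=True).item()
P=lambda u,v,z: ray(c,(u/1.5,v/1.5),z)[:2].round(4)
a,b=P(216,277,.006),P(557,266,.006);print('bolts',a,b,np.arctan2(-(a-b)[0],(a-b)[1]))
a,b=P(383,172,.03),P(384,230,.03);print('hinge',a,b,P(384,201,.024))
for n,cs in dict(red=[(237,121),(291,120)],y=[(349,115),(406,116)],b=[(471,113),(530,110)]).items():print(n,[P(*q,.027) for q in cs], )
print('knobs',P(208,67,.083),P(376,65,.083),P(490,57,.083))
print('bar',P(283,163,.054),P(290,250,.054))
print('whitecart',[P(*q,.054) for q in [(349,9),(402,9),(407,102),(353,104)]])
"
```

```text
bolts [0.3599 0.1512] [ 0.4085 -0.1504] 0.15976717732600898
hinge [0.4708 0.0137] [0.4244 0.007 ] [0.4475 0.01  ]
red [array([0.4951, 0.1332]), array([0.5013, 0.0908])]
y [array([0.5108, 0.0457]), array([0.5157, 0.001 ])]
b [array([ 0.5243, -0.0495]), array([ 0.5324, -0.0951])]
knobs [0.526  0.1384] [0.5415 0.0268] [ 0.5559 -0.0481]
bar [0.4687 0.0895] [0.4028 0.0791]
whitecart [array([0.5794, 0.0511]), array([0.5841, 0.0141]), array([0.5236, 0.0023]), array([0.5172, 0.0415])]
```

```bash
python3 -c "
from h import *
print(r.tip_extent)
plan([(.526,.138,.13,.16),(.526,.138,.084,.16)])"
```

```text
0.014
at [420.9   3.2 329.6] 0.124
  move [121, -121, 200, np.float64(-0.04)]
  move [0, 0, 46, -0.0]
```

>>> {"method": "send_rows", "body": {
  "motion": [30,30,-30,50,-0.01,30,60,-60,90,-0.02,30,85,-85,130,-0.03,30,105,-105,165,-0.04,30,121,-121,200,-0.04]
}}

```text
time_s: 2.3
position: [0.5243, 0.1026, 0.1447]
tcp_rot: [-3.113, -0.293, 0.002]
contact_force: [0.1, -0.4, 0.6]
opening: 0.03
grip_force: 0.0
```

```bash
python3 -c "
from h import *
c=cam('wrist');save(c,'w2',1.5);np.save('w2.npy',c,allow_pickle=True)
plan([(.526,.138,.084,.16)])"
```

```text
at [524. 103. 138.] 0.188
  move [8, -34, 54, np.float64(0.03)]
```

View pics/w2.png

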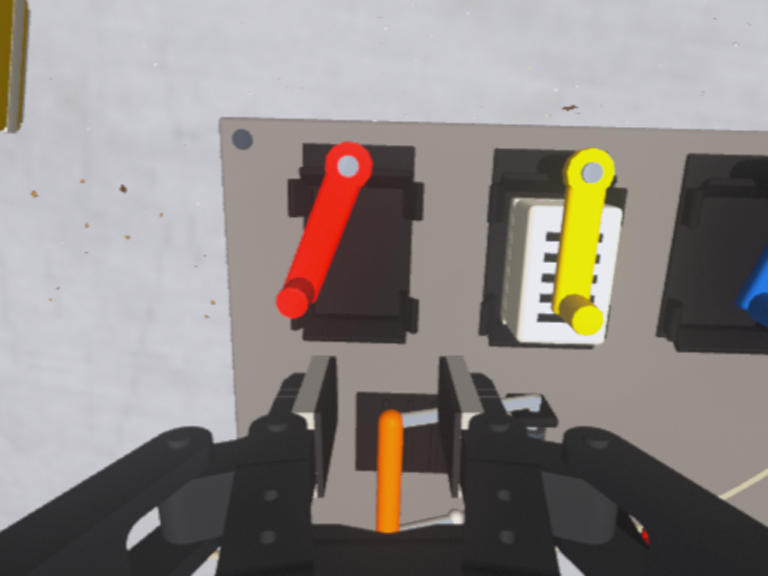

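Close view: red knob (292,301), pivot (348,166), yellow knob (586,320), pivot (591,172); sockets clear to see.

```bash
python3 -c "
from h import *
c=np.load('w2.npy',allow_pickle=True).item()
P=lambda u,v,z: ray(c,(u/1.5,v/1.5),z)[:2].round(4)
print(P(292,301,.083),P(586,320,.083),'piv',P(348,166,.066),P(591,172,.066))
k=P(292,301,.083)
print('cart',P(510,205,.054),P(620,205,.054),P(515,338,.054),P(604,342,.054))
plan([(k[0],k[1],.084,.16)])"
```

```text
[0.5275 0.14  ] [0.5416 0.0274] piv [0.5805 0.1286] [0.596  0.0353]
cart [0.5771 0.0602] [0.5857 0.0152] [0.5202 0.0433] [0.5259 0.0038]
at [524. 103. 138.] 0.188
  move [10, -36, 54, np.float64(0.03)]
```

>>> {"method": "send_rows", "body": {
  "motion": [30,10,-36,0,0.03,30,10,-36,20,0.03,30,10,-36,54,0.03,30,10,-36,54,0.03,30,10,-36,54,0.03]
}}

```text
time_s: 2.85
position: [0.5335, 0.1151, 0.0957]
tcp_rot: [-3.091, -0.304, -0.0]
contact_force: [-0.0, -0.2, 2.6]
opening: 0.0299
grip_force: 0.6
```

>>> {"method": "send_rows", "body": {
  "motion": [11,0,0,0,0,11,0,0,0,0,11,0,0,0,0,11,0,0,0,0],
  "grip_force": 20
}}

```text
time_s: 3.25
position: [0.5319, 0.1155, 0.0957]
tcp_rot: [-3.09, -0.305, 0.004]
contact_force: [-3.0, -0.6, 10.0]
opening: 0.0112
grip_force: 4.7
```

>>> {"method": "send_rows", "body": {
  "motion": [11,8,-15,0,0,11,20,-26,0,0,11,34,-33,0,0,11,51,-36,0,0,11,51,-36,0,0]
}}

```text
time_s: 3.75
position: [0.5802, 0.1454, 0.0946]
tcp_rot: [-3.074, -0.346, 0.007]
contact_force: [-0.4, -0.0, -0.0]
opening: 0.0109
grip_force: 0.0
```

>>> {"method": "send_rows", "body": {
  "motion": [30,0,0,0,0,30,0,0,0,0,30,0,0,-40,0,30,0,0,-40,0]
}}

```text
time_s: 4.15
position: [0.58, 0.1433, 0.1388]
tcp_rot: [-3.074, -0.346, 0.0]
contact_force: [1.7, -0.3, 0.1]
opening: 0.0299
grip_force: 0.0
```

```bash
python3 -c "
from h import *
c=cam('wrist');save(c,'w3')
plan([(.5415,.0272,.124,.163),(.5415,.0272,.083,.163)])"
```

```text
at [579.6 143.3 136.9] 0.224
  move [-63, 105, 13, np.float64(0.06)]
  move [0, 0, 41, -0.0]
```

```bash
python3 -c "
from h import *
s=readout.read_state();print(s['joints'],s['dq'],s['position'],s['tcp_rot'],s['contact_force'])"
```

```text
[ 0.21982083  0.27776518 -0.09071345  1.19895741  0.04776399  3.13735176] [ 0.00257957  0.02264824 -0.05148243 -0.02668087 -0.00149273  0.00054505] [0.57956046 0.14326379 0.13692809] [-3.07433500e+00 -3.45993545e-01  2.78236091e-03] [ 0.76491218 -0.5826262   0.01898793]
```

View pics/w3.png

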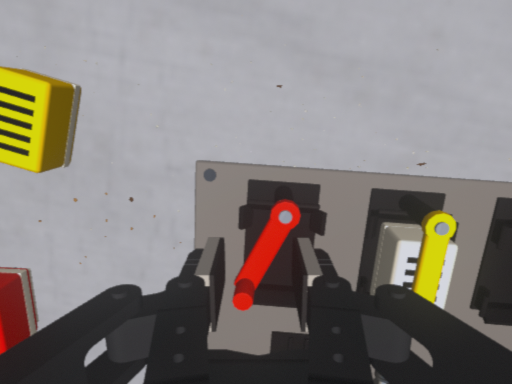

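The red lever is nearly unmoved (knob at (243,300) px) because joint 6 hit its limit. I'll flip the tool by half a turn.

>>> {"method": "send_rows", "body": {
  "motion": [30,0,0,-25,-0.14,30,0,0,-50,-0.29,30,0,0,-75,-0.44,30,0,0,-90,-0.59,30,0,0,-90,-0.74]
}}

```text
time_s: 4.7
position: [0.58, 0.139, 0.2262]
tcp_rot: [-2.739, -1.444, -0.022]
contact_force: [0.0, 1.2, -0.1]
opening: 0.03
grip_force: 0.0
```

>>> {"method": "send_rows", "body": {
  "motion": [30,0,0,0,-0.14,30,0,0,0,-0.29,30,0,0,0,-0.44,30,0,0,0,-0.59,30,0,0,0,-0.74]
}}

```text
time_s: 5.2
position: [0.5789, 0.1389, 0.2232]
tcp_rot: [-2.035, -2.341, -0.041]
contact_force: [0.1, -0.2, 0.0]
opening: 0.03
grip_force: 0.0
```

>>> {"method": "send_rows", "body": {
  "motion": [30,0,0,0,-0.14,30,0,0,0,-0.29,30,0,0,0,-0.44,30,0,0,0,-0.59,30,0,0,0,-0.74]
}}

```text
time_s: 5.7
position: [0.5789, 0.1389, 0.2232]
tcp_rot: [-1.055, -2.929, -0.061]
contact_force: [-0.8, 0.1, -0.3]
opening: 0.0302
grip_force: 0.0
```

>>> {"method": "send_rows", "body": {
  "motion": [30,0,0,0,-0.14,30,0,0,0,-0.29,30,0,0,0,-0.44,30,0,0,0,-0.59,30,0,0,0,-0.74]
}}

```text
time_s: 6.2
position: [0.5789, 0.1389, 0.2232]
tcp_rot: [0.076, -3.128, -0.073]
contact_force: [-0.0, -0.5, -0.3]
opening: 0.0301
grip_force: 0.0
```

```bash
cat >> h.py <<'E'
S0=np.array([.5513,.0278]); YS=.163   # yellow seat, station yaw
ex=np.array([np.cos(YS),np.sin(YS)]); ey=np.array([-ex[1],ex[0]])
seat=dict(y=S0,r=S0+.095*ey,b=S0-.095*ey)
YT=YS+np.pi
def knob(k,a): return seat[k]+.045*ex+.055*(-np.cos(a)*ex+np.sin(a)*ey)
def blob(c,lo,hi,z,minA=40):
    "HSV blobs -> (area, px, world at z), largest first"
    m=cv2.inRange(cv2.cvtColor(c["img"],cv2.COLOR_RGB2HSV),np.array(lo),np.array(hi))
    n,l,st,ce=cv2.connectedComponentsWithStats(m)
    o=sorted([(int(st[i,4]),ce[i].round(1),ray(c,ce[i],z)[:2].round(4)) for i in range(1,n) if st[i,4]>=minA],key=lambda t:-t[0])
    return o,l
E
python3 -c "
from h import *
c=cam('wrist');save(c,'w4');np.save('w4.npy',c,allow_pickle=True)
for lo,hi in [((0,150,100),(4,255,255)),((24,150,100),(34,255,255)),((100,150,60),(125,255,255))]:print(blob(c,lo,hi,.07)[0])
print(knob('r',.35),knob('y',0),knob('b',.35))
s=readout.read_state();print(s['joints'],pose())"
```

```text
[(3038, array([479.8,  30.5]), array([0.4468, 0.3102])), (1393, array([248.9, 156.7]), array([0.5522, 0.1357])), (250, array([438.6, 297.8]), array([0.6783, 0.3202])), (103, array([419.8, 347.6]), array([0.7332, 0.3114]))]
[(2088, array([432., 205.]), array([0.5879, 0.2975])), (1396, array([121.7, 168.8]), array([0.5665, 0.0324]))]
[(1726, array([ 18.7, 179.9]), array([ 0.579, -0.05 ]))]
[0.52624585 0.13906849] [0.54143255 0.02617721] [ 0.55707889 -0.04841304]
[0.21288668 0.26304807 0.07947824 1.39012477 0.04771604 0.15845024] (array([0.57892083, 0.13887784, 0.22321889]), np.float64(-3.08698295574927))
```

View pics/w4.png

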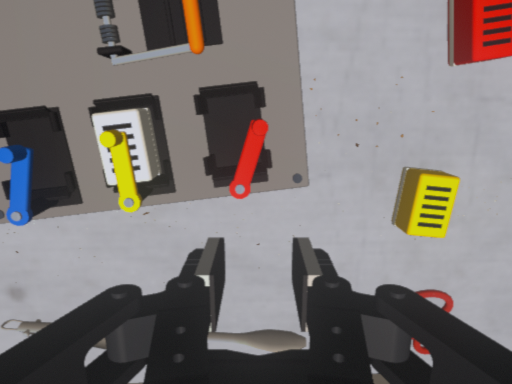

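Flipped: sockets and all three levers visible at red knob (259,128), yellow (109,139), blue (12,155). Yellow cartridge at (432,205), mid red at (485,30). Check the tool's tilt.

```bash
python3 -c "
from h import *
s=readout.read_state();m=R.from_rotvec(s['tcp_rot']).as_matrix();print(m.round(4))
c=np.load('w4.npy',allow_pickle=True).item()
for k,a in [('r',.35),('y',0),('b',.35)]:print(k,proj(c,[*knob(k,a),.083]),ray(c,dict(r=(259,128),y=(109,139),b=(12,155))[k],.083))
plan([(*(knob('r',.35)),.13,YT-2*np.pi)])
"
```

```text
[[-0.9985 -0.054  -0.0129]
 [-0.0546  0.9974  0.046 ]
 [ 0.0104  0.0466 -0.9989]]
r [255.12786651 125.55735908] [0.52794924 0.14213185 0.083     ]
y [105.89503714 138.91184145] [0.54139618 0.02848697 0.083     ]
b [  6.62988182 155.29517384] [ 0.55668587 -0.04443941  0.083     ]
at [578.9 138.9 223.2] -3.087
  move [53, 3, 93, np.float64(-0.11)]
```

>>> {"method": "send_rows", "body": {
  "motion": [30,0,0,-20,-0.14,30,0,0,-40,-0.29,30,0,0,-40,-0.44,30,0,0,-40,-0.59,30,0,0,-40,-0.74]
}}

```text
time_s: 6.75
position: [0.5797, 0.1371, 0.2636]
tcp_rot: [-1.2, 2.895, 0.074]
contact_force: [-1.0, -0.6, -1.1]
opening: 0.0298
grip_force: 0.0
```

>>> {"method": "send_rows", "body": {
  "motion": [30,0,0,0,-0.14,30,0,0,0,-0.29,30,0,0,0,-0.44,30,0,0,0,-0.59,30,0,0,0,-0.74]
}}

```text
time_s: 7.25
position: [0.5795, 0.1371, 0.2633]
tcp_rot: [-2.155, 2.254, 0.066]
contact_force: [-0.1, 0.2, 0.2]
opening: 0.03
grip_force: 0.0
```

>>> {"method": "send_rows", "body": {
  "motion": [30,0,0,0,-0.14,30,0,0,0,-0.29,30,0,0,0,-0.44,30,0,0,0,-0.59,30,0,0,0,-0.74]
}}

```text
time_s: 7.75
position: [0.5795, 0.1371, 0.2633]
tcp_rot: [-2.812, 1.316, 0.048]
contact_force: [-0.2, -0.4, 0.1]
opening: 0.0298
grip_force: 0.0
```

>>> {"method": "send_rows", "body": {
  "motion": [30,0,0,0,-0.14,30,0,0,0,-0.29,30,0,0,0,-0.44,30,0,0,0,-0.59,30,0,0,0,-0.74]
}}

```text
time_s: 8.25
position: [0.5796, 0.1371, 0.2633]
tcp_rot: [-3.089, 0.21, 0.024]
contact_force: [0.3, 0.3, 0.3]
opening: 0.0298
grip_force: 0.0
```

>>> {"method": "send_rows", "body": {
  "motion": [30,0,0,0,-0.14,30,0,0,0,-0.29,30,0,0,0,-0.29,30,0,0,0,-0.29,30,0,0,0,-0.29]
}}

```text
time_s: 8.75
position: [0.5799, 0.1372, 0.2637]
tcp_rot: [-3.086, -0.229, 0.013]
contact_force: [0.6, 0.3, -0.7]
opening: 0.0304
grip_force: 0.0
```

>>> {"method": "send_rows", "body": {
  "motion": [30,0,10,0,0,30,0,20,0,0,30,0,30,0,0,30,0,30,0,0]
}}

```text
time_s: 9.15
position: [0.5848, 0.106, 0.2624]
tcp_rot: [-3.086, -0.23, 0.013]
contact_force: [0.3, -0.1, 0.1]
opening: 0.0302
grip_force: 0.0
```

```bash
python3 -c "
from h import *
s=readout.read_state();m=R.from_rotvec(s['tcp_rot']).as_matrix();print(m.round(4),s['joints'],s['position'])
"
```

```text
[[ 0.9889  0.1479 -0.0118]
 [ 0.1483 -0.9879  0.046 ]
 [-0.0048 -0.0472 -0.9989]] [ 0.15688517  0.26495882  0.16743378  1.47772749  0.04725304 -3.13354782] [0.58478203 0.10596592 0.26235655]
```

Now joint 6 is at −3.13; push −y at the limit.

>>> {"method": "send_rows", "body": {
  "motion": [30,0,10,0,0,30,0,20,0,0,30,0,25,0,0,30,0,25,0,0]
}}

```text
time_s: 9.55
position: [0.5871, 0.0919, 0.2612]
tcp_rot: [-3.095, -0.209, 0.012]
contact_force: [-0.1, 0.6, -0.3]
opening: 0.0302
grip_force: 0.0
```

```bash
python3 -c "
from h import *
s=readout.read_state();m=R.from_rotvec(s['tcp_rot']).as_matrix();print(m.round(4),s['joints'],s['position'])
"
```

```text
[[ 0.9909  0.1345 -0.0102]
 [ 0.1348 -0.9901  0.0392]
 [-0.0048 -0.0402 -0.9992]] [ 0.13630778  0.26499168  0.16516241  1.47571701  0.04020747 -3.14054508] [0.5870788  0.09194402 0.2612127 ]
```

>>> {"method": "send_rows", "body": {
  "motion": [30,0,15,0,0,30,0,30,0,0,30,0,45,0,0,30,0,60,0,0,30,0,60,0,0]
}}

```text
time_s: 10.05
position: [0.5928, 0.0588, 0.2587]
tcp_rot: [-3.12, -0.139, 0.01]
contact_force: [-0.1, 1.2, 0.3]
opening: 0.03
grip_force: 0.0
```

```bash
python3 -c "
from h import *
s=readout.read_state();m=R.from_rotvec(s['tcp_rot']).as_matrix();print(m.round(4),s['joints'],s['position'])
"
```

```text
[[ 0.996   0.0888 -0.007 ]
 [ 0.0889 -0.9959  0.0181]
 [-0.0054 -0.0187 -0.9998]] [ 0.08998526  0.26833336  0.16438008  1.47218453  0.0186796  -3.14060606] [0.59283907 0.05877059 0.25868264]
```

>>> {"method": "send_rows", "body": {
  "motion": [30,0,15,0,0,30,0,30,0,0,30,0,45,0,0,30,0,51,0,0,30,0,51,0,0]
}}

```text
time_s: 10.55
position: [0.5961, 0.0315, 0.2578]
tcp_rot: [-3.14, -0.081, 0.009]
contact_force: [1.2, -0.3, 0.5]
opening: 0.0296
grip_force: 0.0
```

>>> {"method": "send_rows", "body": {
  "motion": [30,0,0,0,0.14,30,0,0,0,0.29,30,0,0,0,0.44,30,0,0,0,0.59,30,0,0,0,0.74]
}}

```text
time_s: 11.05
position: [0.596, 0.0323, 0.2579]
tcp_rot: [2.954, -1.068, -0.009]
contact_force: [0.3, -0.3, 0.6]
opening: 0.03
grip_force: 0.0
```

>>> {"method": "send_rows", "body": {
  "motion": [30,0,0,0,0.14,30,0,0,0,0.29,30,0,0,0,0.44,30,0,0,0,0.59,30,0,0,0,0.74]
}}

```text
time_s: 11.55
position: [0.5961, 0.0323, 0.2579]
tcp_rot: [2.366, -2.062, -0.008]
contact_force: [0.3, 1.0, -0.4]
opening: 0.0299
grip_force: 0.0
```

>>> {"method": "send_rows", "body": {
  "motion": [30,0,0,0,0.14,30,0,0,0,0.29,30,0,0,0,0.44,30,0,0,0,0.59,30,0,0,0,0.74]
}}

```text
time_s: 12.05
position: [0.596, 0.0323, 0.2579]
tcp_rot: [1.46, -2.777, -0.005]
contact_force: [0.1, 0.0, -0.4]
opening: 0.0301
grip_force: 0.0
```

>>> {"method": "send_rows", "body": {
  "motion": [30,0,0,0,0.14,30,0,0,0,0.29,30,0,0,0,0.44,30,0,0,0,0.59,30,0,0,0,0.74]
}}

```text
time_s: 12.55
position: [0.596, 0.0323, 0.2579]
tcp_rot: [0.357, -3.116, -0.003]
contact_force: [-0.4, 0.1, -0.4]
opening: 0.0299
grip_force: 0.0
```

```bash
cat >> h.py <<'E'
def rel(a): return (a+np.pi/2)%(2*np.pi)-np.pi/2
def pose():
    s=readout.read_state(); m=R.from_rotvec(s["tcp_rot"]).as_matrix(); return np.array(s["position"]),np.arctan2(m[1,0],m[0,0])%(2*np.pi)
E
python3 -c "
from h import *
s=readout.read_state();m=R.from_rotvec(s['tcp_rot']).as_matrix();print(m.round(4),s['joints'],s['position'])
k=knob('r',.35)+[.001,.001]
plan([(*k,.13,YT),(*k,.084,YT)])
"
```

```text
[[-0.9741 -0.2259 -0.0056]
 [-0.2259  0.9741  0.001 ]
 [ 0.0052  0.0022 -1.    ]] [ 5.35021287e-02  2.70718600e-01  1.65872718e-01  1.47145979e+00
  1.30269462e-03 -1.74395828e-01] [0.59602539 0.03228632 0.25788876]
at [596.   32.3 257.9] 3.369
  move [43, 121, 128, np.float64(0.06)]
  move [0, 0, 46, -0.0]
```

Tilt is gone. Go to the red knob.

>>> {"method": "send_rows", "body": {
  "motion": [30,15,40,0,0.03,30,30,80,30,0.06,30,43,121,70,0.06,30,43,121,110,0.06,30,43,121,128,0.06]
}}

```text
time_s: 13.05
position: [0.5223, 0.141, 0.1264]
tcp_rot: [0.276, -3.119, -0.001]
contact_force: [-0.5, -0.8, -0.0]
opening: 0.0297
grip_force: 0.0
```

>>> {"method": "send_rows", "body": {
  "motion": [30,0,0,0,0,30,0,0,0,0]
}}

```text
time_s: 13.25
position: [0.5257, 0.1401, 0.1311]
tcp_rot: [0.272, -3.125, -0.002]
contact_force: [-0.2, -0.0, 0.0]
opening: 0.0299
grip_force: 0.0
```

```bash
python3 -c "
from h import *
c=cam('wrist');save(c,'w5')
print(blob(c,(0,150,100),(4,255,255),.07)[0],proj(c,[*knob('r',.35),.083]))
k=knob('r',.35)+[.001,.001]
print(readout.read_state()['joints'])
plan([(*k,.084,YT)])
"
```

```text
[(2263, array([248.2, 257.3]), array([0.5475, 0.1367])), (47, array([233.7, 152.1]), array([0.4867, 0.1183]))] [258.36977414 232.92046686]
[ 0.25879143  0.18868726 -0.21469701  1.17049562  0.00225343  0.08526022]
at [526.4 140.  131.9] 3.315
  move [-1, 0, 48, np.float64(0.01)]
```

View pics/w5.png

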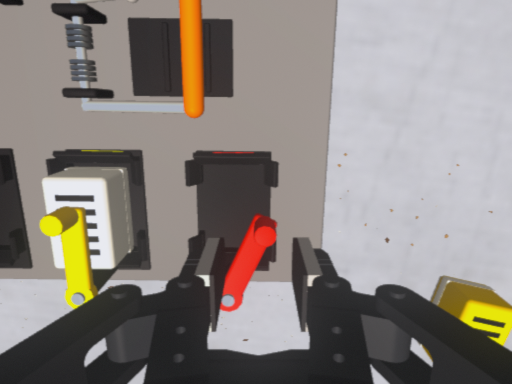

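Knob at (264,232) sits between the fingers; descend, grip, swing.

>>> {"method": "send_rows", "body": {
  "motion": [30,-1,1,24,0,30,-1,1,48,0,30,-1,1,48,0,30,-1,1,48,0]
}}

```text
time_s: 13.7
position: [0.5268, 0.141, 0.0839]
tcp_rot: [0.271, -3.126, -0.002]
contact_force: [0.3, 0.3, 0.5]
opening: 0.03
grip_force: 0.0
```

>>> {"method": "send_rows", "body": {
  "motion": [11,0,0,0,0,11,0,0,0,0,11,0,0,0,0,11,0,0,0,0],
  "grip_force": 20
}}

```text
time_s: 14.1
position: [0.5271, 0.1414, 0.0841]
tcp_rot: [0.272, -3.127, -0.003]
contact_force: [-0.4, 0.1, 6.4]
opening: 0.0119
grip_force: 19.8
```

>>> {"method": "send_rows", "body": {
  "motion": [11,-8,15,0,0,11,-20,26,0,0,11,-34,33,0,0,11,-51,36,0,0,11,-51,36,0,0]
}}

```text
time_s: 14.6
position: [0.5725, 0.1848, 0.0836]
tcp_rot: [0.271, -3.128, 0.002]
contact_force: [0.4, -5.2, 7.3]
opening: 0.0114
grip_force: 20.4
```

```bash
python3 -c "
from h import *
p,y=pose();print(p,y,knob('r',1.55),readout.read_state()['opening'])
k=knob('y',0)+[0,.001]
plan([(*p[:2],.13,YT),(*k,.13,YT),(*k,.084,YT)])
"
```

```text
[0.57251138 0.18479845 0.08360324] 3.3145747456513748 [0.57023502 0.18291696] 0.011422883576420038
at [572.5 184.8  83.6] 3.315
  move [0, 0, -46, np.float64(0.01)]
  move [56, -150, 0, -0.0]
  move [0, 0, 46, -0.0]
```

>>> {"method": "send_rows", "body": {
  "motion": [24,0,0,0,0,24,0,0,0,0,24,0,0,-30,0,24,0,0,-46,0,24,0,0,-46,0]
}}

```text
time_s: 15.1
position: [0.5714, 0.1858, 0.1306]
tcp_rot: [0.273, -3.128, -0.004]
contact_force: [1.2, 0.5, 0.3]
opening: 0.0239
grip_force: 0.0
```

>>> {"method": "send_rows", "body": {
  "motion": [30,14,-37,0,0,30,28,-75,0,0,30,42,-112,0,0,30,56,-150,0,0.01,30,56,-150,0,0.01]
}}

```text
time_s: 15.6
position: [0.5393, 0.0243, 0.127]
tcp_rot: [0.249, -3.124, -0.0]
contact_force: [-0.7, 0.7, -0.0]
opening: 0.0301
grip_force: 0.0
```

>>> {"method": "send_rows", "body": {
  "motion": [30,0,0,20,0,30,0,0,43,0,30,0,0,43,0,12,0,0,43,0,12,0,0,43,0]
}}

```text
time_s: 16.1
position: [0.5407, 0.0284, 0.0855]
tcp_rot: [0.257, -3.125, -0.002]
contact_force: [-0.0, 0.4, -4.9]
opening: 0.0125
grip_force: 9.9
```

>>> {"method": "send_rows", "body": {
  "motion": [11,0,0,0,0,11,0,0,0,0,11,0,0,0,0]
}}

```text
time_s: 16.4
position: [0.5407, 0.0281, 0.0853]
tcp_rot: [0.257, -3.125, -0.002]
contact_force: [-2.0, 0.4, -1.8]
opening: 0.0114
grip_force: 19.6
```

>>> {"method": "send_rows", "body": {
  "motion": [11,-3,19,0,0,11,-13,35,0,0,11,-28,48,0,0,11,-43,54,0,0,11,-54,55,0,0]
}}

```text
time_s: 16.9
position: [0.5863, 0.0908, 0.0858]
tcp_rot: [0.257, -3.127, 0.002]
contact_force: [0.5, -6.3, 2.0]
opening: 0.0119
grip_force: 19.9
```

>>> {"method": "send_rows", "body": {
  "motion": [22,0,0,0,0,22,0,0,0,0,22,0,0,-30,0,22,0,0,-60,0,22,0,0,-60,0]
}}

```text
time_s: 17.4
position: [0.5872, 0.0912, 0.1497]
tcp_rot: [-0.256, 3.129, 0.004]
contact_force: [0.3, -0.0, -0.5]
opening: 0.022
grip_force: 0.0
```

```bash
python3 -c "
from h import *
c=cam('wrist');save(c,'w6')
for lo,hi in [((0,150,100),(4,255,255)),((24,150,100),(34,255,255)),((100,150,60),(125,255,255))]:print(blob(c,lo,hi,.07)[0])
print(knob('b',.35))
k=knob('b',.35)+[.0,.001]
plan([(*k,.13,YT),(*k,.086,YT)])
"
```

```text
[(2371, array([362.7, 211.5]), array([0.5751, 0.1554]))]
[(2165, array([214.8, 212.2]), array([0.5909, 0.0628]))]
[(2971, array([ 33.7, 163.6]), array([ 0.5779, -0.0503]))]
[ 0.55707889 -0.04841304]
at [586.5  91.1 147.7] 3.305
  move [52, -132, 18, np.float64(0.0)]
  move [0, 0, 44, -0.0]
```

View pics/w6.png

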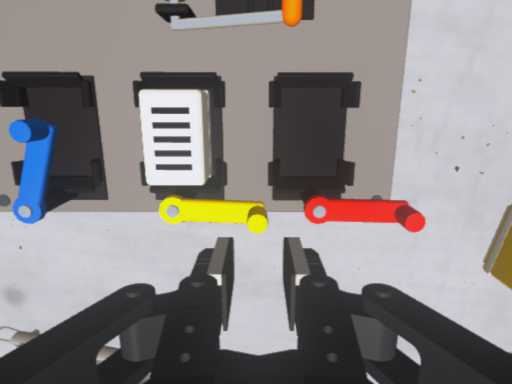

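Red and yellow levers are open; the white cartridge sits clear at (177,137). Blue knob at (20,131).

>>> {"method": "send_rows", "body": {
  "motion": [30,13,-33,0,0,30,26,-66,0,0,30,39,-99,10,0,30,52,-131,18,0,30,52,-131,18,0]
}}

```text
time_s: 17.95
position: [0.5529, -0.0498, 0.125]
tcp_rot: [0.249, -3.123, -0.002]
contact_force: [-1.4, -0.1, -0.2]
opening: 0.0299
grip_force: 0.0
```

>>> {"method": "send_rows", "body": {
  "motion": [30,0,0,20,0,30,0,0,44,0,30,0,0,44,0,12,0,0,44,0,12,0,0,44,0]
}}

```text
time_s: 18.45
position: [0.5551, -0.0464, 0.0836]
tcp_rot: [0.257, -3.125, -0.002]
contact_force: [-0.6, -0.3, -3.6]
opening: 0.0125
grip_force: 10.7
```

>>> {"method": "send_rows", "body": {
  "motion": [11,0,0,0,0,11,0,0,0,0,11,0,0,0,0]
}}

```text
time_s: 18.75
position: [0.5551, -0.0464, 0.0834]
tcp_rot: [0.257, -3.126, -0.003]
contact_force: [-3.1, 1.5, -1.0]
opening: 0.0117
grip_force: 19.7
```

>>> {"method": "send_rows", "body": {
  "motion": [11,-8,15,0,0,11,-20,26,0,0,11,-34,33,0,0,11,-51,36,0,0,11,-51,36,0,0]
}}

```text
time_s: 19.25
position: [0.6029, -0.0028, 0.0835]
tcp_rot: [0.258, -3.128, 0.003]
contact_force: [-1.2, -6.1, 4.5]
opening: 0.0114
grip_force: 20.1
```

>>> {"method": "send_rows", "body": {
  "motion": [22,0,0,0,0,22,0,0,0,0,22,0,0,-30,0,22,0,0,-70,0,60,0,0,-70,0]
}}

```text
time_s: 19.75
position: [0.6029, -0.0023, 0.1585]
tcp_rot: [-0.258, 3.128, 0.002]
contact_force: [0.5, 0.3, 0.2]
opening: 0.0354
grip_force: 0.0
```

```bash
python3 -c "
from h import *
print(seat)
plan([(*seat['y'],.15,YT),(*seat['y'],.036,YT)])
c=cam('wrist')
print(blob(c,(100,150,60),(125,255,255),.07)[0])
print(blob(c,(0,0,190),(180,30,255),.054,300)[0], seat['y'],knob('b',1.5))
"
```

```text
{'y': array([0.5513, 0.0278]), 'r': array([0.53588348, 0.12154076]), 'b': array([ 0.56671652, -0.06594076])}
at [602.9  -2.3 158.5] 3.306
  move [46, 38, 8, np.float64(0.0)]
  move [0, 0, 114, -0.0]
[(2052, array([215.7, 207.1]), array([ 0.6062, -0.0313]))]
[(32970, array([320.7, 265.4]), array([0.6436, 0.0504])), (27978, array([ 42.6, 173.4]), array([ 0.6068, -0.1532])), (4153, array([316.5, 134.4]), array([0.5499, 0.0273])), (2177, array([88.3, 77.5]), array([ 0.5386, -0.1244])), (790, array([373.3,  22. ]), array([0.4772, 0.0475])), (426, array([507.2, 172.6]), array([0.5539, 0.1623]))] [0.5513 0.0278] [ 0.59837807 -0.00513454]
```

>>> {"method": "send_rows", "body": {
  "motion": [60,23,19,0,0,60,46,38,8,0,60,46,38,40,0,60,46,38,70,0,60,46,38,90,0]
}}

```text
time_s: 20.3
position: [0.5462, 0.0277, 0.0602]
tcp_rot: [0.258, -3.123, -0.003]
contact_force: [-0.3, 0.2, 0.2]
opening: 0.06
grip_force: 0.0
```

>>> {"method": "send_rows", "body": {
  "motion": [60,0,0,20,0,60,0,0,32,0,60,0,0,32,0,36,0,0,32,0,36,0,0,32,0],
  "grip_force": 35
}}

```text
time_s: 20.8
position: [0.5486, 0.0273, 0.0322]
tcp_rot: [0.257, -3.127, -0.002]
contact_force: [0.2, -0.9, -0.3]
opening: 0.0396
grip_force: 35.7
```

>>> {"method": "send_rows", "body": {
  "motion": [36,0,0,0,0,36,0,0,0,0,36,0,0,-20,0,36,0,0,-50,0,36,0,0,-90,0]
}}

```text
time_s: 21.3
position: [0.547, 0.027, 0.1208]
tcp_rot: [0.256, -3.122, -0.002]
contact_force: [0.9, -0.1, -1.0]
opening: 0.0396
grip_force: 35.6
```

>>> {"method": "send_rows", "body": {
  "motion": [36,0,0,-20,0,36,0,0,-40,0,36,0,0,-40,0]
}}

```text
time_s: 21.6
position: [0.5501, 0.0271, 0.1644]
tcp_rot: [-0.257, 3.131, 0.002]
contact_force: [0.4, 0.2, -0.3]
opening: 0.0399
grip_force: 35.6
```

```bash
python3 -c "
from h import *
s=readout.read_state();print(s['opening'],s['grip_force'],s['contact_force'])
t=cam('top');o=blob(t,(55,120,60),(75,255,255),.03,200)[0];print(o)
m=blob(t,(55,120,60),(75,255,255),.03,200)[1]
import cv2
i=m[int(o[0][1][1]),int(o[0][1][0])]
ys,xs=np.nonzero(m==i) if i else np.nonzero(m)
for q in cv2.boxPoints(cv2.minAreaRect(np.c_[xs,ys].astype(np.float32))): print(q,ray(t,q,.043))
plan([(.565,-.1,.17,YT),(.575,-.22,.17,YT),(.58,-.35,.17,YT)])
"
```

```text
0.03986405540520155 35.649080872535706 [ 0.38311649  0.16936201 -0.27953864]
[(1482, array([384. , 153.7]), array([ 0.5887, -0.3599]))]
[355.95877 139.90723] [ 0.66430206 -0.2665242   0.043     ]
[392.2371  123.78351] [ 0.71171847 -0.43164039  0.043     ]
[411.70102 167.57733] [ 0.5003375  -0.43728475  0.043     ]
[375.4227  183.70105] [ 0.45915501 -0.2804079   0.043     ]
at [549.4  27.1 162.4] 3.305
  move [5, -128, -8, np.float64(0.0)]
  move [10, -120, 0, -0.0]
  move [16, -129, 0, -0.0]
```

>>> {"method": "send_rows", "body": {
  "motion": [36,1,-30,0,0,36,2,-64,0,0,36,4,-96,-5,0,36,5,-128,-8,0,36,5,-128,-8,0]
}}

```text
time_s: 22.15
position: [0.5643, -0.1032, 0.1674]
tcp_rot: [0.25, -3.125, -0.001]
contact_force: [0.7, 0.4, -1.2]
opening: 0.0399
grip_force: 35.8
```

>>> {"method": "send_rows", "body": {
  "motion": [36,3,-30,0,0,36,5,-60,0,0,36,8,-90,0,0,36,10,-120,0,0,36,10,-120,0,0]
}}

```text
time_s: 22.65
position: [0.5738, -0.2224, 0.1667]
tcp_rot: [0.251, -3.124, -0.002]
contact_force: [-0.1, 0.5, -0.7]
opening: 0.0397
grip_force: 36.0
```

>>> {"method": "send_rows", "body": {
  "motion": [36,4,-33,0,0,36,8,-66,0,0,36,12,-99,0,0,36,16,-129,0,0,36,16,-129,0,0]
}}

```text
time_s: 23.15
position: [0.579, -0.352, 0.1665]
tcp_rot: [0.252, -3.124, -0.003]
contact_force: [0.0, -0.0, -0.8]
opening: 0.0395
grip_force: 36.1
```

```bash
python3 -c "
from h import *
c=cam('wrist');save(c,'w7');np.save('w7.npy',c,allow_pickle=True)
print(pose(),readout.read_state()['joints'])
print('blue',blob(c,(100,120,40),(125,255,255),.046)[0])
print('green',blob(c,(55,120,40),(75,255,255),.02)[0])
plan([(.58,-.355,.09,YT)])
"
```

```text
(array([ 0.57900461, -0.35026409,  0.16670556]), np.float64(3.3036608747845118)) [-0.54333141  0.4325452   0.19315711  1.33910734 -0.00171603 -0.70538017]
blue [(1915, array([304.2,  17.7]), array([ 0.4528, -0.3428]))]
green [(36030, array([258. , 166.8]), array([ 0.5602, -0.3561]))]
at [ 579.  -350.3  166.7] 3.304
  move [0, -5, 77, np.float64(-0.0)]
```

View pics/w7.png

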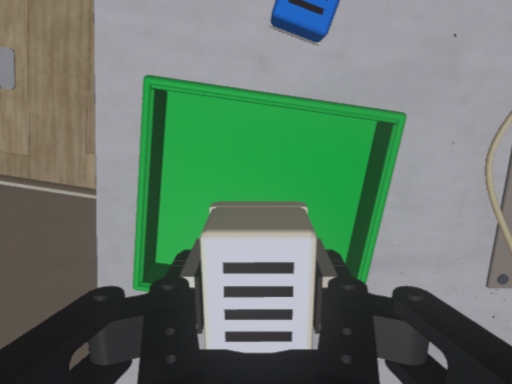

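The white cartridge is held; tray rim corners at (148,77), (404,116), (135,290), (365,285). Blue cartridge at top (305,18).

```bash
python3 -c "
from h import *
c=np.load('w7.npy',allow_pickle=True).item()
q=[ray(c,u,.043)[:2] for u in [(148,77),(404,116),(135,290)]]
print(q); ctr=(q[1]+q[2])/2;print(ctr, np.linalg.norm(q[1]-q[0]),np.linalg.norm(q[2]-q[0]))
plan([(*ctr,.034,YT)])
"
```

```text
[array([ 0.50622891, -0.4422789 ]), array([ 0.50328331, -0.25959406]), array([ 0.67280694, -0.43962016])]
[ 0.58804513 -0.34960711] 0.18270858722545089 0.1665992500614026
at [ 579.  -350.3  166.7] 3.304
  move [-9, -1, 133, np.float64(-0.0)]
```

>>> {"method": "send_rows", "body": {
  "motion": [36,-5,0,35,0,36,-9,-1,70,0,36,-9,-1,100,0,36,-9,-1,120,0,36,-9,-1,130,0]
}}

```text
time_s: 23.7
position: [0.5865, -0.3465, 0.0355]
tcp_rot: [0.259, -3.122, -0.007]
contact_force: [-1.2, -0.5, -0.9]
opening: 0.0395
grip_force: 36.1
```

>>> {"method": "send_rows", "body": {
  "motion": [36,0,0,3,0,36,0,0,3,0,55,0,0,3,0,55,0,0,3,0,55,0,0,3,0]
}}

```text
time_s: 24.2
position: [0.5883, -0.3498, 0.0368]
tcp_rot: [0.256, -3.127, -0.0]
contact_force: [-0.3, -0.4, 0.2]
opening: 0.0553
grip_force: 0.0
```

>>> {"method": "send_rows", "body": {
  "motion": [55,0,0,-40,0,55,0,0,-80,0,70,0,0,-120,0,70,0,0,-150,0,70,0,0,-150,0]
}}

```text
time_s: 24.7
position: [0.5904, -0.3508, 0.1921]
tcp_rot: [-0.256, 3.129, -0.007]
contact_force: [0.3, 0.3, 0.2]
opening: 0.0701
grip_force: 0.0
```

```bash
cat >> h.py <<'E'
def top_rect(c,uv,lo,hi,z):
    "minAreaRect of the blob nearest pixel uv, as world points at height z: centre, yaw of long side, sides"
    o,l=blob(c,lo,hi,z); k=min(o,key=lambda t:np.linalg.norm(t[1]-uv))
    m=cv2.inRange(cv2.cvtColor(c["img"],cv2.COLOR_RGB2HSV),np.array(lo),np.array(hi))
    n,l,st,ce=cv2.connectedComponentsWithStats(m); i=int(np.argmin(np.linalg.norm(ce-k[1],axis=1)))
    m2=cv2.morphologyEx((l==i).astype(np.uint8),cv2.MORPH_CLOSE,np.ones((15,15)))
    ct=max(cv2.findContours(m2,0,2)[0],key=cv2.contourArea)
    w=np.array([ray(c,p,z)[:2] for p in ct[:,0]])
    (cx,cy),(a,b),ang=cv2.minAreaRect((w*1000).astype(np.float32))
    y=np.radians(ang if a>b else ang+90); y=(y+np.pi/2)%np.pi-np.pi/2
    return (round(cx/1000,4),round(cy/1000,4)),round(y,3),(round(a),round(b))
E
python3 -c "
from h import *
c=cam('wrist');save(c,'w8');print(pose())
print('blue',blob(c,(100,120,40),(125,255,255),.046)[0])
print(top_rect(c,(305,18),(100,120,40),(125,255,255),.046))
print('white',blob(c,(0,0,190),(180,30,255),.03,1000)[0])
plan([(.52,-.345,.2,YT)])
"
```

```text
(array([ 0.5897392 , -0.35037076,  0.18917261]), np.float64(3.3051127332302013))
blue [(1221, array([302.6,  11.2]), array([ 0.4559, -0.3425]))]
((0.4582, -0.3428), np.float64(-1.408), (19, 41))
white [(2317, array([260.1, 190.1]), array([ 0.596 , -0.3501]))]
at [ 589.7 -350.4  189.2] 3.305
  move [68, 17, -11, np.float64(0.0)]
```

>>> {"method": "send_rows", "body": {
  "motion": [70,25,5,0,0,70,50,10,0,0,70,75,15,0,0,70,85,17,0,0,70,85,17,0,0]
}}

```text
time_s: 25.25
position: [0.5008, -0.3465, 0.1858]
tcp_rot: [0.255, -3.125, -0.003]
contact_force: [0.2, 0.4, 0.4]
opening: 0.0699
grip_force: 0.0
```

```bash
python3 -c "
from h import *
c=cam('wrist');save(c,'w9');p,y=pose();print(p,y)
o=blob(c,(100,120,40),(125,255,255),.046)[0];print(o)
q=top_rect(c,o[0][1],(100,120,40),(125,255,255),.046);print(q)
"
```

```text
[ 0.50183287 -0.34665088  0.18585462] 3.3047531322482246
[(3673, array([283.6,  98.1]), array([ 0.4264, -0.3404]))]
((0.4277, -0.3404), np.float64(-0.174), (39, 61))
```

View pics/w9.png

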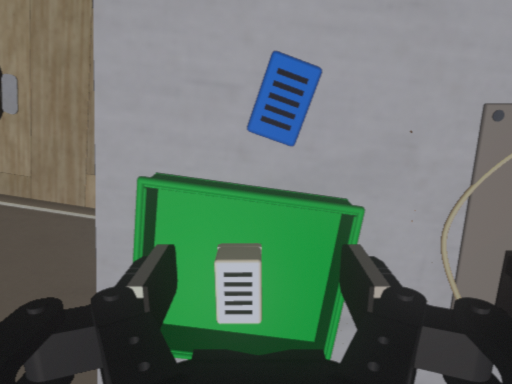

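The white cartridge stands in the tray; blue cartridge at (284,98), 61x39 mm, yaw −0.17.

```bash
python3 -c "
from h import *
p,y=pose(); Y=np.pi-.174; b=(.4277,-.3404)
sb=seat['b']
plan([(*b,.12,Y),(*b,.027,Y),(*b,.16,Y),(.48,-.2,.17,YT),(*sb,.17,YT)])
"
```

```text
at [ 501.8 -346.7  185.9] 3.305
  move [72, 18, 66, np.float64(0.34)]
  move [0, 0, 93, -0.0]
  move [0, 0, -133, -0.0]
  move [-27, 147, -10, -0.34]
  move [-107, 118, 0, -0.0]
```

>>> {"method": "send_rows", "body": {
  "motion": [70,25,6,0,0.1,70,50,12,0,0.24,70,72,18,20,0.34,70,72,18,50,0.34,70,72,18,66,0.34]
}}

```text
time_s: 25.8
position: [0.4275, -0.3402, 0.1184]
tcp_rot: [-0.276, -3.123, -0.002]
contact_force: [0.8, -1.5, 0.7]
opening: 0.07
grip_force: 0.0
```

>>> {"method": "send_rows", "body": {
  "motion": [70,0,0,0,0,70,0,0,30,0,70,0,0,65,0,70,0,0,93,0,70,0,0,93,0]
}}

```text
time_s: 26.3
position: [0.4261, -0.3391, 0.0245]
tcp_rot: [-0.274, -3.119, -0.006]
contact_force: [0.0, -0.6, 0.4]
opening: 0.0701
grip_force: 0.0
```

>>> {"method": "send_rows", "body": {
  "motion": [36,0,0,0,0,36,0,0,0,0,36,0,0,0,0,36,0,0,0,0,36,0,0,0,0],
  "grip_force": 35
}}

```text
time_s: 26.8
position: [0.4286, -0.3415, 0.0298]
tcp_rot: [-0.276, -3.128, 0.003]
contact_force: [1.2, 0.0, 6.0]
opening: 0.0397
grip_force: 37.1
```

>>> {"method": "send_rows", "body": {
  "motion": [36,0,0,-20,0,36,0,0,-55,0,36,0,0,-95,0,36,0,0,-133,0,36,0,0,-133,0]
}}

```text
time_s: 27.3
position: [0.43, -0.3423, 0.167]
tcp_rot: [0.276, 3.127, -0.008]
contact_force: [0.3, -0.7, -0.7]
opening: 0.0394
grip_force: 36.4
```

>>> {"method": "send_rows", "body": {
  "motion": [36,-7,37,0,-0.1,36,-14,74,0,-0.22,36,-21,110,-5,-0.34,36,-27,147,-10,-0.34,36,-27,147,-10,-0.34]
}}

```text
time_s: 27.8
position: [0.4813, -0.1973, 0.1708]
tcp_rot: [0.264, -3.126, -0.003]
contact_force: [-0.1, -0.7, -1.0]
opening: 0.0394
grip_force: 36.3
```

```bash
python3 -c "
from h import *
s=readout.read_state();print(s['opening'],s['grip_force'])
sb=seat['b']
plan([(*sb,.17,YT)])
"
```

```text
0.03944989637442578 36.31256103515625
at [ 481.3 -197.3  170.8] 3.31
  move [-106, 115, 1, np.float64(0.01)]
```

>>> {"method": "send_rows", "body": {
  "motion": [36,-26,29,0,0,36,-53,58,0,0.01,36,-80,86,0,0.01,36,-106,115,0,0.01,36,-106,115,0,0.01]
}}

```text
time_s: 28.3
position: [0.5678, -0.067, 0.1692]
tcp_rot: [0.247, -3.127, -0.003]
contact_force: [0.3, -0.9, -0.2]
opening: 0.0391
grip_force: 36.3
```

>>> {"method": "send_rows", "body": {
  "motion": [36,0,0,30,0,36,0,0,50,0,36,0,0,60,0,36,0,0,60,0]
}}

```text
time_s: 28.7
position: [0.5643, -0.0704, 0.1084]
tcp_rot: [0.239, -3.124, -0.003]
contact_force: [-0.1, 0.1, -1.1]
opening: 0.0392
grip_force: 36.3
```

```bash
python3 -c "
from h import *
c=cam('wrist');save(c,'w10',1.5);p,y=pose();print(p,y,seat['b']);np.save('w10.npy',c,allow_pickle=True)
o=blob(c,(100,120,40),(125,255,255),.1)[0];print(o)
print(top_rect(c,o[0][1],(100,120,40),(125,255,255),p[2]-.0068+.023))
plan([(*seat['b'],.05,YT)])
"
```

```text
[ 0.5651314  -0.07040899  0.10972037] 3.2945164711135537 [ 0.56671652 -0.06594076]
[(14319, array([258.3, 268.3]), array([ 0.5661, -0.0714]))]
((0.5576, -0.0725), np.float64(0.163), (65, 40))
at [565.1 -70.4 109.7] 3.295
  move [-2, 4, 60, np.float64(-0.01)]
```

View pics/w10.png

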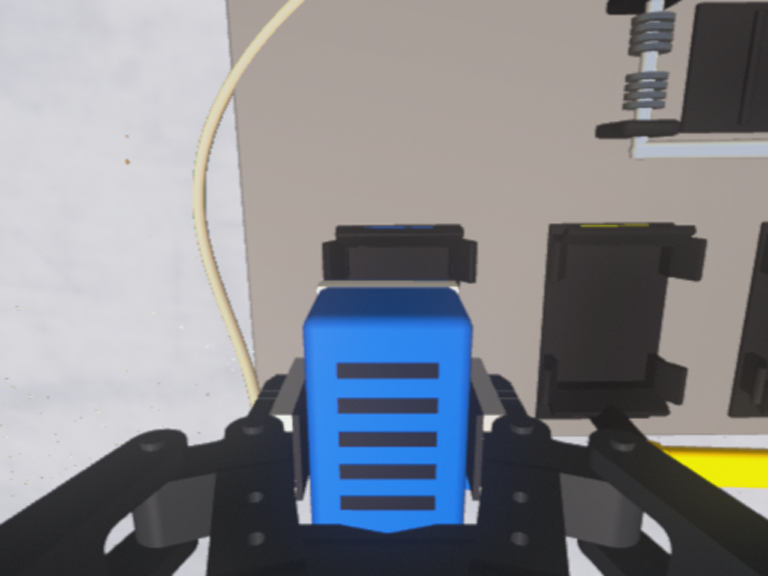

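The blue cartridge is held over the blue socket. Its near top edge is at row 318 (columns 305–471), the socket's near rim at row 235 (columns 337–462).

```bash
python3 -c "
from h import *
c=np.load('w10.npy',allow_pickle=True).item()
P=lambda u,v,z: ray(c,(u/1.5,v/1.5),z)[:2]
S=lambda q:np.array([(q-seat['b'])@ex,(q-seat['b'])@ey]).round(4)
pz=.1097
print('cart near top', S(P(307,322,pz+.016)),S(P(470,322,pz+.016)),'bottom',S(P(320,287,pz-.026)),S(P(463,287,pz-.026)))
print('sock rim near', S(P(337,236,.027)),S(P(462,235,.027)),'tcp',S(np.array([.5651,-.0704])))
s0=S0-seat['b']
print('ysock', S(P(560,228,.027)),S(P(693,228,.027)), S(P(549,416,.027)),S(P(667,414,.027)))
"
```

```text
cart near top [-0.0346 -0.0233] [-0.0342  0.0138] bottom [-0.0324 -0.0256] [-0.0319  0.0183]
sock rim near [-0.0398 -0.0253] [-0.0397  0.0259] tcp [-0.0023 -0.0041]
ysock [-0.0422  0.0658] [-0.0416  0.1201] [0.0425 0.0672] [0.042  0.1203]
```

>>> {"method": "send_rows", "body": {
  "motion": [36,-3,4,0,-0.01,36,-3,4,10,-0.01,36,-3,4,20,-0.01,36,-3,4,30,-0.01,36,-3,4,35,-0.01]
}}

```text
time_s: 29.25
position: [0.567, -0.0652, 0.0733]
tcp_rot: [0.256, -3.124, -0.003]
contact_force: [-0.6, -0.3, -0.1]
opening: 0.0396
grip_force: 36.3
```

>>> {"method": "send_rows", "body": {
  "motion": [36,0,0,0,0,36,0,0,0,0]
}}

```text
time_s: 29.45
position: [0.5678, -0.0653, 0.0748]
tcp_rot: [0.257, -3.125, -0.002]
contact_force: [0.0, 0.1, -1.2]
opening: 0.0393
grip_force: 36.3
```

```bash
python3 -c "
from h import *
plan([(*(seat['b']+.001*ex),.038,YT)]);print(readout.read_state()['contact_force'])
"
```

```text
at [567.8 -65.3  74.8] 3.305
  move [0, 0, 37, np.float64(0.0)]
[ 0.01064845  0.12584331 -1.23149711]
```

>>> {"method": "send_rows", "body": {
  "motion": [36,0,0,8,0,36,0,0,16,0,36,0,0,24,0,36,0,0,30,0,36,0,0,34,0]
}}

```text
time_s: 29.95
position: [0.5672, -0.0653, 0.04]
tcp_rot: [0.256, -3.124, -0.002]
contact_force: [-0.1, -0.2, -0.4]
opening: 0.0397
grip_force: 36.3
```

>>> {"method": "send_rows", "body": {
  "motion": [36,0,0,2,0,36,0,0,4,0,36,0,0,4,0,36,0,0,4,0]
}}

```text
time_s: 30.35
position: [0.5677, -0.0653, 0.0378]
tcp_rot: [0.257, -3.126, -0.002]
contact_force: [-2.8, -0.5, 6.0]
opening: 0.0398
grip_force: 37.1
```

>>> {"method": "send_rows", "body": {
  "motion": [55,0,0,0,0,55,0,0,0,0,55,0,0,-40,0,55,0,0,-80,0,30,0,0,-95,0]
}}

```text
time_s: 30.85
position: [0.57, -0.0656, 0.1359]
tcp_rot: [0.257, -3.131, -0.0]
contact_force: [0.6, 1.2, -0.3]
opening: 0.0415
grip_force: 0.0
```

```bash
python3 -c "
from h import *
k=(.6025,-.0028)
plan([(*k,.13,YT),(*k,.086,YT)])
"
```

```text
at [570.  -65.6 135.9] 3.305
  move [-42, 57, 6, np.float64(0.0)]
  move [0, 0, 44, -0.0]
```

>>> {"method": "send_rows", "body": {
  "motion": [28,-20,28,0,0,28,-43,57,0,0,28,-43,57,0,0,28,-43,57,25,0,28,-43,57,46,0]
}}

```text
time_s: 31.35
position: [0.6013, -0.0021, 0.0852]
tcp_rot: [0.258, -3.126, -0.001]
contact_force: [0.4, -0.6, -0.2]
opening: 0.0277
grip_force: 0.0
```

>>> {"method": "send_rows", "body": {
  "motion": [28,0,0,0,0,11,0,0,0,0,11,0,0,0,0,11,0,0,0,0,11,0,0,0,0],
  "grip_force": 20
}}

```text
time_s: 31.85
position: [0.601, -0.0032, 0.0861]
tcp_rot: [0.255, -3.126, 0.001]
contact_force: [-1.6, -5.8, -5.7]
opening: 0.0117
grip_force: 19.6
```

>>> {"method": "send_rows", "body": {
  "motion": [11,19,-4,0,0,11,35,-14,0,0,11,47,-29,0,0,11,53,-44,0,0,11,54,-56,0,0]
}}

```text
time_s: 32.35
position: [0.5502, -0.0652, 0.0858]
tcp_rot: [0.257, -3.115, -0.007]
contact_force: [-10.2, -2.1, 1.8]
opening: 0.011
grip_force: 25.9
```

>>> {"method": "send_rows", "body": {
  "motion": [11,0,0,0,0,11,0,0,0,0,24,0,0,0,0,24,0,0,0,0,24,0,0,-40,0]
}}

```text
time_s: 32.85
position: [0.5549, -0.0656, 0.1225]
tcp_rot: [0.256, -3.119, -0.005]
contact_force: [0.5, -0.3, -0.1]
opening: 0.0236
grip_force: 0.0
```

```bash
python3 -c "
from h import *
print(knob('b',0))
plan([(.56,.03,.18,YT),(.55,.15,.18,YT),(.58,.27,.18,YT)])
"
```

```text
[ 0.55684907 -0.06756356]
at [554.9 -65.6 122.5] 3.306
  move [-21, 93, -57, np.float64(0.0)]
  move [-10, 120, 0, -0.0]
  move [-49, 114, 0, -0.0]
```

>>> {"method": "send_rows", "body": {
  "motion": [70,-5,25,-30,0,70,-10,50,-50,0,70,-15,70,-57,0,70,-21,93,-57,0,70,-21,93,-57,0]
}}

```text
time_s: 33.35
position: [0.5642, 0.0316, 0.1845]
tcp_rot: [0.262, -3.129, -0.004]
contact_force: [0.5, -0.1, 0.6]
opening: 0.0697
grip_force: 0.0
```

>>> {"method": "send_rows", "body": {
  "motion": [70,-3,30,0,0,70,-5,60,0,0,70,-8,90,0,0,70,-10,120,0,0,70,-10,120,0,0]
}}

```text
time_s: 33.85
position: [0.5535, 0.1516, 0.1836]
tcp_rot: [0.262, -3.126, -0.004]
contact_force: [-0.3, -0.4, -0.2]
opening: 0.0701
grip_force: 0.0
```

>>> {"method": "send_rows", "body": {
  "motion": [70,-12,30,0,0,70,-25,60,0,0,70,-40,90,0,0,70,-54,114,0,0,70,-54,114,0,0]
}}

```text
time_s: 34.35
position: [0.5893, 0.2723, 0.1826]
tcp_rot: [0.26, -3.126, -0.003]
contact_force: [0.2, 0.0, -0.1]
opening: 0.0698
grip_force: 0.0
```

```bash
python3 -c "
from h import *
c=cam('wrist');save(c,'w11');p,y=pose();print(p,y)
lo,hi=(22,130,60),(34,255,255)
o=blob(c,lo,hi,.046)[0];print(o)
q=top_rect(c,o[0][1],lo,hi,.046);print(q)
Y=q[1]+np.pi
plan([(*q[0],.12,Y),(*q[0],.03,Y),(*q[0],.17,Y),(*seat['y'],.17,YT)])
"
```

```text
[0.58869255 0.27072696 0.18273768] 3.306722359850895
[(3421, array([306.6, 203.4]), array([0.592 , 0.3112])), (406, array([  9. , 157.3]), array([0.5936, 0.0768]))]
((0.5936, 0.3114), np.float64(-0.063), (42, 64))
at [588.7 270.7 182.7] 3.307
  move [-12, 39, 63, np.float64(0.23)]
  move [0, 0, 90, np.float64(-0.0)]
  move [0, 0, -140, np.float64(-0.0)]
  move [24, -286, 0, np.float64(-0.23)]
```

View pics/w11.png

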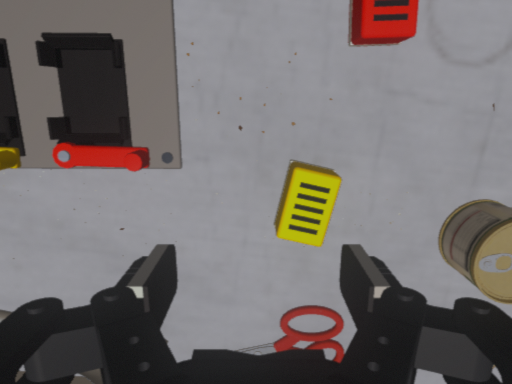

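Yellow cartridge's top face centre is at (310,207); red lever open at left; tin at (480,250) is clear.

>>> {"method": "send_rows", "body": {
  "motion": [70,-7,20,20,0.1,70,-14,41,40,0.23,70,-14,41,63,0.23,70,-14,41,63,0.23]
}}

```text
time_s: 34.8
position: [0.5933, 0.3111, 0.1168]
tcp_rot: [-0.104, -3.129, 0.004]
contact_force: [-0.3, 0.0, -0.3]
opening: 0.0703
grip_force: 0.0
```

>>> {"method": "send_rows", "body": {
  "motion": [70,0,0,25,0,70,0,0,60,0,70,0,0,80,0,70,0,0,90,0,70,0,0,90,0]
}}

```text
time_s: 35.3
position: [0.5941, 0.3118, 0.0299]
tcp_rot: [-0.105, -3.133, 0.0]
contact_force: [-0.3, 0.3, 0.1]
opening: 0.0704
grip_force: 0.0
```

>>> {"method": "send_rows", "body": {
  "motion": [36,0,0,0,0,36,0,0,0,0,36,0,0,0,0,36,0,0,0,0,36,0,0,0,0],
  "grip_force": 35
}}

```text
time_s: 35.8
position: [0.5954, 0.3136, 0.0323]
tcp_rot: [-0.104, -3.137, -0.003]
contact_force: [0.5, -0.5, 6.5]
opening: 0.0393
grip_force: 36.2
```

```bash
python3 -c "
from h import *
p,y=pose();print(readout.read_state()['opening'])
plan([(*p[:2],.17,y),(.56,.17,.17,YT),(*seat['y'],.17,YT),(*seat['y'],.10,YT)])
"
```

```text
0.03929549418381753
at [595.4 313.6  32.3] 3.075
  move [0, 0, -138, np.float64(-0.0)]
  move [26, -146, 0, np.float64(-0.23)]
  move [32, -139, 0, -0.0]
  move [0, 0, 70, -0.0]
```

>>> {"method": "send_rows", "body": {
  "motion": [36,0,0,-20,0,36,0,0,-55,0,36,0,0,-95,0,36,0,0,-135,0,36,0,0,-138,0]
}}

```text
time_s: 36.3
position: [0.5972, 0.3142, 0.1752]
tcp_rot: [0.104, 3.137, 0.009]
contact_force: [0.5, 0.6, -0.2]
opening: 0.0397
grip_force: 35.5
```

>>> {"method": "send_rows", "body": {
  "motion": [36,7,-36,0,-0.06,36,13,-73,0,-0.12,36,20,-110,0,-0.18,36,26,-146,0,-0.23,36,26,-146,0,-0.23]
}}

```text
time_s: 36.8
position: [0.5581, 0.1656, 0.1682]
tcp_rot: [0.252, -3.125, -0.0]
contact_force: [-1.1, -0.9, -1.6]
opening: 0.0393
grip_force: 35.7
```

>>> {"method": "send_rows", "body": {
  "motion": [36,8,-35,0,0,36,16,-70,0,0,36,24,-105,0,0,36,32,-139,0,0,36,32,-139,20,0]
}}

```text
time_s: 37.3
position: [0.5519, 0.024, 0.1502]
tcp_rot: [0.25, -3.131, -0.0]
contact_force: [-0.4, 1.1, -0.8]
opening: 0.0394
grip_force: 35.9
```

>>> {"method": "send_rows", "body": {
  "motion": [36,0,0,25,0,36,0,0,50,0,36,0,0,50,0,36,0,0,50,0]
}}

```text
time_s: 37.7
position: [0.55, 0.0272, 0.0981]
tcp_rot: [0.257, -3.124, -0.002]
contact_force: [0.2, -0.3, 0.0]
opening: 0.0395
grip_force: 35.9
```

```bash
cat >> h.py <<'E'
def incheck(k,lo,hi,off):
    "cartridge in hand: near top edge row & side columns -> offset from seat in station axes"
    c=cam('wrist'); p,y=pose(); zt=p[2]-off+.023
    m=cv2.inRange(cv2.cvtColor(c["img"],cv2.COLOR_RGB2HSV),np.array(lo),np.array(hi))
    m=cv2.morphologyEx(m,cv2.MORPH_CLOSE,np.ones((9,9)));n,l,st,ce=cv2.connectedComponentsWithStats(m)
    i=1+int(np.argmax(st[1:,4])); row=lambda v:np.nonzero(l[v]==i)[0]
    xs=row(215); a=[ray(c,(xs[0],215),zt)[:2],ray(c,(xs[-1]+1,215),zt)[:2]]; mid=(a[0]+a[1])/2-seat[k]
    t=p[:2]-seat[k]; print('blobtop',st[i],'cart y',round(mid@ey*1000,1),'width',np.linalg.norm(a[0]-a[1]).round(4),'tcp x,y',(t@ex*1000).round(1),(t@ey*1000).round(1),p[2].round(4),round(y-YT,3))
    hsv=c["img"][:,int(xs.mean())].astype(int).sum(1); print('col brightness rows170-225',hsv[170:226:2])
    # rows -> x offset of an edge seen there
    for v in range(185,222,4): print(v,round((ray(c,(xs.mean(),v),zt)[:2]-seat[k])@ex*1000+31,1),end='; ')
    return c
E
python3 -c "
from h import *
c=incheck('y',(22,130,60),(34,255,255),.0093);save(c,'w12')
"
```

```text
blobtop [  203   194   118   163 16521] cart y -1.6 width 0.0374 tcp x,y -0.7 -0.5 0.099 0.001
col brightness rows170-225 [170 172 176 171 174 170 175 173 179 188 348 389 318 250 250 253 254 254
 255 256 259 281 360 426 451 468 480 483]
185 -11.5; 189 -10.1; 193 -8.7; 197 -7.3; 201 -5.9; 205 -4.4; 209 -3.0; 213 -1.5; 217 -0.0; 221 1.4;
```

>>> {"method": "send_rows", "body": {
  "motion": [36,-1,1,10,0,36,-1,1,20,0,36,-1,1,30,0,36,-1,1,38,0,36,-1,1,44,0]
}}

```text
time_s: 38.25
position: [0.5502, 0.0279, 0.053]
tcp_rot: [0.256, -3.124, -0.002]
contact_force: [-0.1, 0.5, -0.8]
opening: 0.0394
grip_force: 35.9
```

>>> {"method": "send_rows", "body": {
  "motion": [36,0,0,5,0,36,0,0,9,0,36,0,0,13,0,36,0,0,15,0,36,0,0,15,0]
}}

```text
time_s: 38.75
position: [0.5508, 0.0279, 0.0403]
tcp_rot: [0.257, -3.127, -0.002]
contact_force: [-3.6, -0.6, 7.9]
opening: 0.0394
grip_force: 36.8
```

>>> {"method": "send_rows", "body": {
  "motion": [55,0,0,0,0,55,0,0,0,0,55,0,0,-40,0,55,0,0,-80,0,28,0,0,-90,0]
}}

```text
time_s: 39.25
position: [0.5534, 0.028, 0.1335]
tcp_rot: [-0.257, 3.13, 0.002]
contact_force: [0.0, 1.6, -0.5]
opening: 0.042
grip_force: 0.0
```

>>> {"method": "send_rows", "body": {
  "motion": [28,-22,28,0,0,28,-46,57,0,0,28,-46,57,0,0,28,-46,57,25,0,28,-46,57,44,0]
}}

```text
time_s: 39.75
position: [0.5867, 0.0916, 0.0836]
tcp_rot: [0.257, -3.125, -0.001]
contact_force: [-0.2, -0.1, -0.6]
opening: 0.0278
grip_force: 0.0
```

>>> {"method": "send_rows", "body": {
  "motion": [28,0,0,0,0,11,0,0,0,0,11,0,0,0,0,11,0,0,0,0,11,0,0,0,0],
  "grip_force": 20
}}

```text
time_s: 40.25
position: [0.5868, 0.0907, 0.0851]
tcp_rot: [0.255, -3.125, 0.0]
contact_force: [-0.3, -5.4, -4.8]
opening: 0.0115
grip_force: 19.6
```

>>> {"method": "send_rows", "body": {
  "motion": [11,19,-4,0,0,11,35,-14,0,0,11,47,-29,0,0,11,53,-44,0,0,11,54,-56,0,0]
}}

```text
time_s: 40.75
position: [0.5368, 0.0284, 0.0848]
tcp_rot: [0.258, -3.116, -0.007]
contact_force: [-9.5, -0.4, 2.1]
opening: 0.0116
grip_force: 24.6
```

>>> {"method": "send_rows", "body": {
  "motion": [11,0,0,0,0,11,0,0,0,0,24,0,0,0,0,24,0,0,0,0,24,0,0,-40,0]
}}

```text
time_s: 41.25
position: [0.5409, 0.0279, 0.1217]
tcp_rot: [0.256, -3.119, -0.004]
contact_force: [0.9, 0.4, -0.4]
opening: 0.024
grip_force: 0.0
```

```bash
python3 -c "
from h import *
t=cam('top')
for o in blob(t,(0,150,80),(5,255,255),.023,20)[0]:print(o)
plan([(.54,.15,.18,YT),(.48,.25,.18,YT),(.49,.33,.18,YT)])
"
```

```text
(368, array([107.5, 245.7]), array([0.4095, 0.7185]))
(175, array([211.2, 220.5]), array([0.4365, 0.3437]))
(93, array([216.2, 246.1]), array([0.334 , 0.3413]))
(49, array([102.6, 197. ]), array([0.6109, 0.7274]))
(48, array([197.6, 152.8]), array([0.7382, 0.353 ]))
(48, array([252.4, 174.1]), array([0.6007, 0.1601]))
(26, array([ 97.7, 187.4]), array([0.6563, 0.7442]))
at [545.1  28.1 131.4] 3.306
  move [-15, 121, -49, np.float64(0.0)]
  move [43, 108, 0, -0.0]
  move [-23, 77, 0, -0.0]
```

>>> {"method": "send_rows", "body": {
  "motion": [70,-5,30,-25,0,70,-9,60,-49,0,70,-12,90,-49,0,70,-15,121,-49,0,70,-15,121,-49,0]
}}

```text
time_s: 41.8
position: [0.5392, 0.1529, 0.1755]
tcp_rot: [0.263, -3.128, -0.006]
contact_force: [0.3, -0.7, -0.2]
opening: 0.0701
grip_force: 0.0
```

>>> {"method": "send_rows", "body": {
  "motion": [70,11,27,0,0,70,22,54,0,0,70,33,81,0,0,70,43,108,0,0,70,43,108,0,0]
}}

```text
time_s: 42.3
position: [0.4778, 0.2511, 0.1755]
tcp_rot: [0.262, -3.127, -0.005]
contact_force: [0.4, -0.7, 0.5]
opening: 0.0702
grip_force: 0.0
```

>>> {"method": "send_rows", "body": {
  "motion": [70,-8,25,0,0,70,-15,50,0,0,70,-23,77,0,0,70,-23,77,0,0]
}}

```text
time_s: 42.7
position: [0.4898, 0.3307, 0.1748]
tcp_rot: [0.26, -3.127, -0.004]
contact_force: [0.1, -0.0, 0.3]
opening: 0.0699
grip_force: 0.0
```

```bash
python3 -c "
from h import *
c=cam('wrist');save(c,'w13');p,y=pose();print(p,y)
lo,hi=(0,150,150),(5,255,255)
for o in blob(c,lo,hi,.046)[0]: print(o,top_rect(c,o[1],lo,hi,.046))
lo,hi=(0,150,60),(5,255,255)
for o in blob(c,lo,hi,.046)[0]: print(o,top_rect(c,o[1],lo,hi,.046))
"
```

```text
[0.48939502 0.32920583 0.17471558] 3.3065606369041163
(3341, array([281.5, 118.4]), array([0.4303, 0.3372])) ((0.4318, 0.3376), np.float64(0.196), (60, 38))
(815, array([ 23.5, 275.8]), array([0.5898, 0.1506])) ((0.593, 0.1541), np.float64(-1.437), (26, 46))
(323, array([298.1,   5.4]), array([0.3553, 0.3346])) ((0.357, 0.3327), np.float64(-1.404), (9, 24))
(3696, array([281.8, 118.4]), array([0.4302, 0.3374])) ((0.4316, 0.3375), np.float64(0.204), (61, 39))
(1294, array([ 29.9, 274.4]), array([0.5877, 0.1558])) ((0.5914, 0.1556), np.float64(-1.462), (28, 49))
(585, array([293.9,   7.5]), array([0.3571, 0.3321])) ((0.3591, 0.3314), np.float64(-1.404), (13, 29))
```

View pics/w13.png

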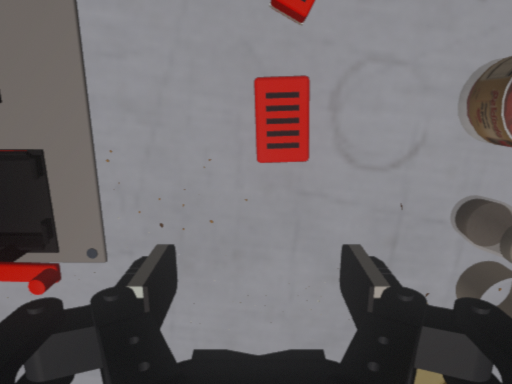

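Middle red cartridge at (282,119), 60x38 mm, yaw 0.20; the others are clear.

```bash
python3 -c "
from h import *
q=(.432,.3376);Y=.2+np.pi
plan([(*q,.12,Y),(*q,.03,Y),(*q,.17,Y),(.50,.22,.17,YT),(*seat['r'],.17,YT)])
"
```

```text
at [489.4 329.2 174.7] 3.307
  move [55, 18, 55, np.float64(-0.04)]
  move [0, 0, 90, -0.0]
  move [0, 0, -140, -0.0]
  move [-43, -129, 0, 0.04]
  move [-19, -103, 0, -0.0]
```

>>> {"method": "send_rows", "body": {
  "motion": [70,25,9,10,-0.04,70,55,18,30,-0.04,70,55,18,55,-0.04,70,55,18,55,-0.04]
}}

```text
time_s: 43.15
position: [0.4294, 0.3353, 0.1177]
tcp_rot: [0.318, -3.116, 0.002]
contact_force: [0.4, -0.0, 0.6]
opening: 0.0702
grip_force: 0.0
```

>>> {"method": "send_rows", "body": {
  "motion": [70,0,0,25,0,70,0,0,60,0,70,0,0,80,0,70,0,0,90,0,70,0,0,90,0]
}}

```text
time_s: 43.65
position: [0.4309, 0.3367, 0.0298]
tcp_rot: [0.317, -3.119, -0.001]
contact_force: [0.4, 0.2, 0.3]
opening: 0.0698
grip_force: 0.0
```

>>> {"method": "send_rows", "body": {
  "motion": [36,0,0,0,0,36,0,0,0,0,36,0,0,0,0,36,0,0,0,0,36,0,0,0,0],
  "grip_force": 35
}}

```text
time_s: 44.15
position: [0.4316, 0.3382, 0.0318]
tcp_rot: [0.319, -3.123, -0.004]
contact_force: [0.2, -1.5, 6.2]
opening: 0.0395
grip_force: 36.3
```

>>> {"method": "send_rows", "body": {
  "motion": [36,0,0,-20,0,36,0,0,-55,0,36,0,0,-95,0,36,0,0,-135,0,36,0,0,-138,0]
}}

```text
time_s: 44.65
position: [0.4332, 0.339, 0.1741]
tcp_rot: [-0.32, 3.123, 0.01]
contact_force: [1.1, -0.3, -1.3]
opening: 0.0393
grip_force: 35.7
```

>>> {"method": "send_rows", "body": {
  "motion": [36,-11,-32,0,0.02,36,-22,-65,0,0.04,36,-33,-97,0,0.04,36,-43,-129,0,0.04,36,-43,-129,0,0.04]
}}

```text
time_s: 45.15
position: [0.5006, 0.2169, 0.1669]
tcp_rot: [0.25, -3.126, -0.0]
contact_force: [0.8, 0.6, -1.5]
opening: 0.0395
grip_force: 35.8
```

>>> {"method": "send_rows", "body": {
  "motion": [36,-5,-26,0,0,36,-10,-52,0,0,36,-14,-78,0,0,36,-19,-103,0,0,36,-19,-103,20,0]
}}

```text
time_s: 45.65
position: [0.5369, 0.1198, 0.149]
tcp_rot: [0.253, -3.13, -0.002]
contact_force: [0.5, 0.7, -0.9]
opening: 0.0398
grip_force: 36.1
```

>>> {"method": "send_rows", "body": {
  "motion": [36,0,0,25,0,36,0,0,50,0,36,0,0,50,0,36,0,0,50,0]
}}

```text
time_s: 46.05
position: [0.5341, 0.1217, 0.0972]
tcp_rot: [0.257, -3.124, -0.002]
contact_force: [1.2, -0.4, -1.2]
opening: 0.0395
grip_force: 35.9
```

```bash
python3 -c "
from h import *
c=incheck('r',(0,130,60),(6,255,255),.009);save(c,'w14')
"
```

```text
blobtop [  201   194   120   163 15950] cart y -0.8 width 0.0373 tcp x,y -1.0 0.4 0.0982 0.001
col brightness rows170-225 [173 174 173 173 173 175 174 171 175 182 352 394 284 181 181 174 185 176
 181 182 180 193 220 252 274 300 313 314]
185 -12.0; 189 -10.6; 193 -9.2; 197 -7.8; 201 -6.3; 205 -4.9; 209 -3.5; 213 -2.0; 217 -0.5; 221 0.9;
```

>>> {"method": "send_rows", "body": {
  "motion": [36,-1,0,10,0,36,-1,0,20,0,36,-1,0,30,0,36,-1,0,38,0,36,-1,0,44,0]
}}

```text
time_s: 46.6
position: [0.5349, 0.1214, 0.0521]
tcp_rot: [0.256, -3.124, -0.002]
contact_force: [-1.3, -0.1, -0.1]
opening: 0.0396
grip_force: 35.9
```

>>> {"method": "send_rows", "body": {
  "motion": [36,0,0,5,0,36,0,0,9,0,36,0,0,13,0,36,0,0,14,0,36,0,0,15,0]
}}

```text
time_s: 47.1
position: [0.5355, 0.1215, 0.0398]
tcp_rot: [0.257, -3.127, -0.002]
contact_force: [-6.8, -1.2, 17.0]
opening: 0.0393
grip_force: 38.1
```

>>> {"method": "send_rows", "body": {
  "motion": [55,0,0,0,0,55,0,0,0,0,55,0,0,-40,0,55,0,0,-80,0,28,0,0,-90,0]
}}

```text
time_s: 47.6
position: [0.538, 0.1219, 0.1328]
tcp_rot: [-0.257, 3.13, 0.003]
contact_force: [0.6, -0.2, -0.3]
opening: 0.0419
grip_force: 0.0
```

>>> {"method": "send_rows", "body": {
  "motion": [28,-22,28,0,0,28,-46,57,0,0,28,-46,57,0,0,28,-46,57,25,0,28,-46,57,44,0]
}}

```text
time_s: 48.1
position: [0.5713, 0.1851, 0.0827]
tcp_rot: [0.257, -3.125, -0.001]
contact_force: [-0.0, 0.7, -0.3]
opening: 0.0281
grip_force: 0.0
```

>>> {"method": "send_rows", "body": {
  "motion": [28,0,0,0,0,11,0,0,0,0,11,0,0,0,0,11,0,0,0,0,11,0,0,0,0],
  "grip_force": 20
}}

```text
time_s: 48.6
position: [0.5715, 0.1845, 0.0843]
tcp_rot: [0.256, -3.126, -0.0]
contact_force: [-0.3, -4.4, -4.1]
opening: 0.0121
grip_force: 19.7
```

>>> {"method": "send_rows", "body": {
  "motion": [11,19,-4,0,0,11,35,-14,0,0,11,47,-29,0,0,11,53,-44,0,0,11,54,-56,0,0]
}}

```text
time_s: 49.1
position: [0.5224, 0.1217, 0.0841]
tcp_rot: [0.259, -3.117, -0.007]
contact_force: [-8.1, -0.7, -0.5]
opening: 0.0116
grip_force: 21.7
```

>>> {"method": "send_rows", "body": {
  "motion": [11,0,0,0,0,11,0,0,0,0,24,0,0,0,0,24,0,0,0,0,24,0,0,-40,0]
}}

```text
time_s: 49.6
position: [0.5255, 0.1209, 0.1209]
tcp_rot: [0.256, -3.119, -0.001]
contact_force: [0.8, 0.7, -0.3]
opening: 0.0241
grip_force: 0.0
```

```bash
python3 -c "
from h import *
plan([(.50,.05,.27,YT)])
"
```

```text
at [525.5 120.9 120.9] 3.306
  move [37, -66, -149, np.float64(0.0)]
```

>>> {"method": "send_rows", "body": {
  "motion": [40,0,0,-50,0,40,10,-20,-90,0,40,25,-45,-130,0,40,37,-66,-149,0,40,37,-66,-149,0]
}}

```text
time_s: 50.1
position: [0.5041, 0.0484, 0.2783]
tcp_rot: [-0.253, 3.128, 0.002]
contact_force: [0.1, 0.1, 0.0]
opening: 0.0399
grip_force: 0.0
```

>>> {"method": "send_rows", "body": {
  "motion": [40,0,0,0,0,40,0,0,0,0]
}}

```text
time_s: 50.3
position: [0.5029, 0.0504, 0.2724]
tcp_rot: [0.257, -3.125, -0.003]
contact_force: [0.5, 0.4, -0.1]
opening: 0.0404
grip_force: 0.0
```

```bash
python3 -c "
from h import *
c=cam('wrist');save(c,'w15',1.5);p,y=pose();print(p,y);np.save('w15.npy',c,allow_pickle=True)
st=lambda q,k:(((q-seat[k])@ex*1000).round(1),((q-seat[k])@ey*1000).round(1))
for k,lo,hi in [('r',(0,150,100),(4,255,255)),('y',(24,150,100),(34,255,255)),('b',(100,150,60),(125,255,255))]:
    for o in blob(c,lo,hi,.065,150)[0]:print(k,o,st(o[2],k))
    print(proj(c,[*knob(k,0),.083]))
H=S0*0+[.4475,.010]
for o in blob(c,(8,180,120),(18,255,255),.051)[0]:print(o,((o[2]-H)@ex,(o[2]-H)@ey))
print(top_rect(c,blob(c,(8,180,120),(18,255,255),.051)[0][0][1],(8,180,120),(18,255,255),.051))
"
```

```text
[0.5027648  0.0505369  0.27212325] 3.306246317996291
r (2223, array([317.8, 210.5]), array([0.5296, 0.1158])) (np.float64(-7.1), np.float64(-4.6))
r (1483, array([178.6,  65.4]), array([ 0.4141, -0.0391])) (np.float64(-146.2), np.float64(-138.7))
[325.84010209 213.21725547]
y (2296, array([229.4, 217.1]), array([0.5513, 0.0277])) (np.float64(-0.0), np.float64(-0.1))
[227.8046969  213.15183848]
b (2447, array([141.6, 215. ]), array([ 0.5637, -0.0613])) (np.float64(-2.2), np.float64(5.1))
[129.63582873 213.08633243]
(892, array([305. , 110.7]), array([0.4346, 0.0852])) (np.float64(-0.0005256156764946469), np.float64(0.07629661675435304))
((0.4359, 0.0853), np.float64(0.161), (75, 12))
```

View pics/w15.png

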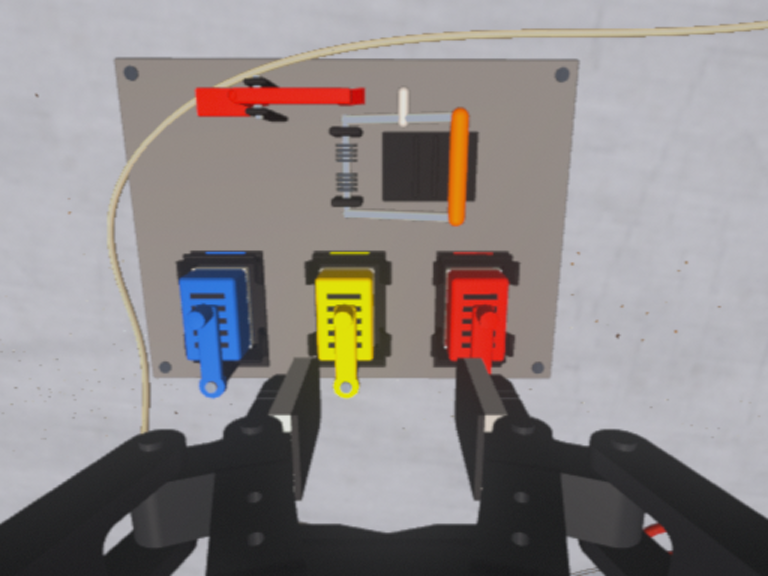

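All three cartridges are seated with levers over them: knobs at (202,317), (345,315), (487,317). Orange bar at (458,165), pin at (403,105), catch (200–365,98). I'll check knob offsets numerically.

```bash
python3 -c "
from h import *
c=np.load('w15.npy',allow_pickle=True).item()
for k in 'ryb':
    u,v=proj(c,[*knob(k,0),.083]); print(k,u,v, proj(c,[*(seat[k]+.045*ex),.066]))
    for rr in (int(v)-3,int(v),int(v)+3): print(rr,c['img'][rr,int(u)-14:int(u)+22].astype(int).sum(1))
"
```

```text
r 325.84010208749254 213.21725547094806 [320.05576266 257.9122111 ]
210 [297 295 291 261 244 261 226 184 177 200 244 284 294 295 291 291 289 286
 284 278 279 286 290 292 288 294 339 376 411 414 415 416 413 414 412 414]
213 [183 184 189 211 251 281 287 241 218 273 303 305 302 295 294 292 291 283
 287 284 281 278 281 292 289 296 340 374 409 412 415 415 415 415 413 413]
216 [292 291 272 251 263 288 303 299 285 290 308 306 303 302 297 293 290 285
 283 284 286 284 293 289 290 302 383 412 411 412 413 413 411 413 414 415]
y 227.80469689743396 213.1518384768871 [230.23457468 257.88013179]
210 [457 459 460 460 459 458 459 458 455 429 415 449 458 458 459 459 458 458
 453 438 365 261 301 357 411 456 460 458 458 460 459 458 455 441 393 351]
213 [456 458 458 458 431 336 237 218 267 373 453 459 458 459 460 459 458 459
 458 457 450 400 377 388 300 229 221 288 392 454 459 458 456 442 394 348]
216 [455 459 458 458 454 443 438 436 436 445 455 458 460 459 458 460 459 458
 460 457 447 441 443 407 367 397 432 440 451 458 459 459 456 443 398 354]
b 129.63582872753602 213.0863324257458 [140.3013629  257.84801248]
210 [432 432 428 433 432 431 416 383 386 383 379 386 387 388 389 391 388 388
 380 334 258 194 186 180 178 178 219 294 310 253 252 345 394 396 395 394]
213 [433 433 433 431 432 431 416 391 381 384 387 388 390 395 398 396 399 401
 398 397 375 296 195 189 247 333 385 380 338 264 197 185 186 187 199 253]
216 [436 433 434 432 432 431 418 398 386 391 392 393 396 400 400 402 406 407
 406 397 348 296 337 386 396 394 397 391 359 288 240 308 375 384 382 385]
```

Levers are shut to within ~0.02 rad. On to the bail.

```bash
python3 -c "
from h import *
b=np.array([.4357,.0846]);H=b-.0752*ey
plan([(*b,.13,YT),(*b,.05,YT)])
for th in [0,.25,.5,.75,1.0,1.22,1.35,1.42,1.46,1.33,1.30]:
    f=th+.349; print(th,round((80*np.cos(f)-75.2)),round(24+80*np.sin(f)-51.4,1))
"
```

```text
at [502.8  50.5 272.1] 3.306
  move [61, 45, 142, np.float64(0.0)]
  move [0, 0, 80, -0.0]
0 0 -0.0
0.25 -9 17.7
0.5 -22 32.6
0.75 -39 43.9
1.0 -58 50.6
1.22 -75 52.6
1.35 -85 51.9
1.42 -91 51.0
1.46 -94 50.3
1.33 -84 52.1
1.3 -81 52.4
```

>>> {"method": "send_rows", "body": {
  "motion": [36,20,15,30,0,36,40,30,60,0,36,61,45,95,0,36,61,45,125,0,36,61,45,142,0]
}}

```text
time_s: 50.85
position: [0.432, 0.0852, 0.1283]
tcp_rot: [0.26, -3.121, -0.002]
contact_force: [-0.6, -0.7, -1.1]
opening: 0.0355
grip_force: 0.0
```

>>> {"method": "send_rows", "body": {
  "motion": [36,0,0,0,0,36,0,0,0,0,36,0,0,30,0,36,0,0,50,0,36,0,0,50,0]
}}

```text
time_s: 51.35
position: [0.4334, 0.0844, 0.0806]
tcp_rot: [0.256, -3.123, -0.002]
contact_force: [-0.3, 0.8, 0.0]
opening: 0.0362
grip_force: 0.0
```

```bash
python3 -c "
from h import *
c=cam('wrist');save(c,'w16');b=np.array([.4357,.0846])
print(proj(c,[*b,.052]),blob(c,(8,180,120),(18,255,255),.051)[0])
plan([(*b,.05,YT)])
"
```

```text
[260.27648276 251.08191301] [(2871, array([261.8, 246.2]), array([0.4334, 0.085 ]))]
at [434.1  84.5  82. ] 3.305
  move [-2, 0, 32, np.float64(0.0)]
```

>>> {"method": "send_rows", "body": {
  "motion": [36,-2,0,15,0,36,-2,0,28,0,36,-2,0,32,0,36,-2,0,32,0,36,-2,0,32,0]
}}

```text
time_s: 51.9
position: [0.4369, 0.085, 0.051]
tcp_rot: [0.257, -3.127, -0.002]
contact_force: [-0.1, 0.1, -0.0]
opening: 0.0364
grip_force: 0.0
```

>>> {"method": "send_rows", "body": {
  "motion": [10,0,0,0,0,10,0,0,0,0,10,0,0,0,0,10,0,0,0,0,10,0,0,0,0],
  "grip_force": 30
}}

```text
time_s: 52.4
position: [0.4363, 0.0865, 0.0507]
tcp_rot: [0.258, -3.127, -0.009]
contact_force: [-2.1, 6.3, 2.4]
opening: 0.0104
grip_force: 29.2
```

```bash
python3 -c "
from h import *
s=readout.read_state();print(pose(),s['opening'],s['contact_force'],s['grip_force'])"
```

```text
(array([0.43632517, 0.08652415, 0.05070403]), np.float64(3.3062635803889306)) 0.010414413614552205 [-2.10945034  6.28252372  2.42583188] 29.200798273086548
```

>>> {"method": "send_rows", "body": {
  "motion": [10,0,-7,-14,0,10,0,-17,-27,0,10,0,-29,-38,0,10,0,-42,-46,0,10,0,-58,-51,0]
}}

```text
time_s: 52.9
position: [0.4459, 0.0307, 0.1036]
tcp_rot: [0.261, -3.128, -0.015]
contact_force: [-4.9, 10.3, 8.1]
opening: 0.0109
grip_force: 29.9
```

>>> {"method": "send_rows", "body": {
  "motion": [10,0,0,0,0,10,0,0,0,0]
}}

```text
time_s: 53.1
position: [0.4462, 0.0297, 0.1037]
tcp_rot: [0.258, -3.129, -0.012]
contact_force: [-7.9, 9.7, 19.6]
opening: 0.0109
grip_force: 31.0
```

```bash
python3 -c "
from h import *
s=readout.read_state();p,y=pose();b=np.array([.4357,.0846]);H=b-.0752*ey
print(p,(p[:2]-H)@ex,(p[:2]-H)@ey,s['opening'],s['contact_force'],s['grip_force'],s['joints'])
c=cam('wrist');save(c,'w17');print(blob(c,(8,180,120),(18,255,255),.1)[0][:2])"
```

```text
[0.44624551 0.02965281 0.10371393] 0.0014889387694811001 0.01926982045740945 0.010909499660841166 [-7.92965174  9.70871259 19.60030426] 30.95299333333969 [ 0.06159605  0.02297047 -0.46527834  1.08490913  0.00755597 -0.10277863]
[(3651, array([258.8, 263.5]), array([0.4435, 0.0282]))]
```

>>> {"method": "send_rows", "body": {
  "motion": [10,0,-8,-1,0,10,0,-15,-2,0,10,0,-22,-2,0,10,0,-28,-2,0,10,0,-33,-1,0]
}}

```text
time_s: 53.65
position: [0.4517, -0.0037, 0.1032]
tcp_rot: [0.258, -3.128, -0.008]
contact_force: [-2.1, 6.0, 8.8]
opening: 0.0107
grip_force: 30.6
```

```bash
python3 -c "
from h import *
s=readout.read_state();p,y=pose();b=np.array([.4357,.0846]);H=b-.0752*ey
print(p,(p[:2]-H)@ex,(p[:2]-H)@ey,s['opening'],s['contact_force'],s['grip_force'])
c=cam('wrist');save(c,'w18');print(blob(c,(8,180,120),(18,255,255),.1)[0][:2]);print(blob(c,(0,150,100),(4,255,255),.07)[0])"
```

```text
[ 0.45167252 -0.00365631  0.10317541] 0.0014386450062156236 -0.014478474122839587 0.010701413797690075 [-2.07683116  5.97650863  8.76731903] 30.640977323055267
[(3765, array([258.5, 264.1]), array([ 0.449 , -0.0052]))]
[(5162, array([209. , 155.3]), array([ 0.4118, -0.0349])), (292, array([410.9, 292.9]), array([0.4669, 0.0797])), (245, array([394.8, 350.4]), array([0.5031, 0.0808])), (56, array([444. , 320.3]), array([0.4801, 0.1021]))]
```

>>> {"method": "send_rows", "body": {
  "motion": [10,0,-3,0,0,10,0,-5,1,0,10,0,-5,1,0,10,0,-5,1,0]
}}

```text
time_s: 54.1
position: [0.4525, -0.0086, 0.1019]
tcp_rot: [0.258, -3.128, -0.007]
contact_force: [-0.4, 6.0, 5.5]
opening: 0.0107
grip_force: 30.4
```

```bash
python3 -c "
from h import *
s=readout.read_state();p,y=pose();b=np.array([.4357,.0846]);H=b-.0752*ey
print(p,(p[:2]-H)@ey,s['contact_force'],s['grip_force'])
c=cam('wrist');save(c,'w19');print(blob(c,(0,150,100),(4,255,255),.07)[0][:1])"
```

```text
[ 0.45245424 -0.00859839  0.10190125] -0.019481897086299677 [-0.44173151  5.96983571  5.4834263 ] 30.436765551567078
[(5189, array([218.1, 155.6]), array([ 0.4118, -0.0355]))]
```

>>> {"method": "send_rows", "body": {
  "motion": [10,0,2,0,0,10,0,4,-1,0,10,0,6,-1,0,10,0,8,-2,0,10,0,8,-2,0]
}}

```text
time_s: 54.65
position: [0.4513, -0.0016, 0.1033]
tcp_rot: [0.257, -3.127, -0.003]
contact_force: [0.2, 3.4, 5.1]
opening: 0.0104
grip_force: 30.5
```

>>> {"method": "send_rows", "body": {
  "motion": [10,0,1,0,0,10,0,2,0,0,10,0,2,0,0]
}}

```text
time_s: 54.95
position: [0.451, -0.0001, 0.1035]
tcp_rot: [0.257, -3.127, -0.002]
contact_force: [-0.9, 2.6, 7.0]
opening: 0.011
grip_force: 30.7
```

>>> {"method": "send_rows", "body": {
  "motion": [10,0,1,0,0,10,0,2,0,0,10,0,2,0,0]
}}

```text
time_s: 55.25
position: [0.4507, 0.002, 0.1037]
tcp_rot: [0.257, -3.128, -0.002]
contact_force: [0.2, 2.0, 7.6]
opening: 0.0109
grip_force: 30.9
```

```bash
python3 -c "
from h import *
s=readout.read_state();p,y=pose();b=np.array([.4357,.0846]);H=b-.0752*ey
print(p,(p[:2]-H)@ey,s['contact_force'],s['grip_force'])
c=cam('wrist');save(c,'w20');print(blob(c,(0,150,100),(4,255,255),.07)[0][:1])"
```

```text
[0.45074769 0.00195604 0.10366003] -0.008790433542770626 [0.21198875 1.97823411 7.56628929] 30.916126370429993
[(5026, array([198.6, 155.3]), array([ 0.4118, -0.0344]))]
```

>>> {"method": "send_rows", "body": {
  "motion": [10,0,1,0,0,10,0,1,0,0,10,0,1,0,0]
}}

```text
time_s: 55.6
position: [0.4506, 0.0028, 0.1037]
tcp_rot: [0.257, -3.128, -0.001]
contact_force: [-0.7, 1.6, 8.6]
opening: 0.0106
grip_force: 31.0
```

>>> {"method": "send_rows", "body": {
  "motion": [10,0,1,0,0,10,0,1,0,0,10,0,1,0,0]
}}

```text
time_s: 55.9
position: [0.4505, 0.0034, 0.1038]
tcp_rot: [0.256, -3.128, 0.0]
contact_force: [-0.5, 0.2, 9.0]
opening: 0.0106
grip_force: 31.0
```

>>> {"method": "send_rows", "body": {
  "motion": [10,0,1,0,0,10,0,1,0,0,10,0,1,0,0]
}}

```text
time_s: 56.2
position: [0.4504, 0.004, 0.1037]
tcp_rot: [0.256, -3.128, 0.001]
contact_force: [-0.4, -1.2, 8.0]
opening: 0.0105
grip_force: 31.0
```

>>> {"method": "send_rows", "body": {
  "motion": [10,0,1,0,0,10,0,2,0,0,10,0,2,0,0],
  "grip_force": 20
}}

```text
time_s: 56.5
position: [0.4503, 0.0048, 0.1038]
tcp_rot: [0.255, -3.128, 0.007]
contact_force: [0.4, -6.7, 7.7]
opening: 0.0107
grip_force: 31.0
```

>>> {"method": "send_rows", "body": {
  "motion": [10,0,1,0,0,10,0,1,0,0,10,0,1,0,0]
}}

```text
time_s: 56.8
position: [0.4503, 0.0051, 0.1038]
tcp_rot: [0.254, -3.128, 0.009]
contact_force: [0.5, -9.6, 7.1]
opening: 0.0106
grip_force: 31.1
```

```bash
python3 -c "
from h import *
s=readout.read_state();p,y=pose();b=np.array([.4357,.0846]);H=b-.0752*ey
print(p,(p[:2]-H)@ey,s['contact_force'],s['grip_force'])
c=cam('wrist');save(c,'w21');print(blob(c,(0,150,100),(4,255,255),.07)[0][:1],blob(c,(8,180,120),(18,255,255),.1)[0][:2])"
```

```text
[0.45025609 0.005077   0.10379459] -0.00563106332159868 [ 0.50900892 -9.5838508   7.14598889] 31.074306070804596
[(4898, array([193.3, 155.1]), array([ 0.4116, -0.034 ]))] [(3814, array([258.4, 265.5]), array([0.4485, 0.0035]))]
```

The catch holds (−9.6 N with no travel). Relax, open slowly, lift.

>>> {"method": "send_rows", "body": {
  "motion": [10,0,-2,0,0,10,0,-4,0,0,10,0,-4,0,0]
}}

```text
time_s: 57.15
position: [0.4505, 0.0035, 0.1036]
tcp_rot: [0.256, -3.128, -0.002]
contact_force: [1.0, 1.0, 7.1]
opening: 0.0109
grip_force: 31.0
```

>>> {"method": "send_rows", "body": {
  "motion": [12,0,0,0,0,14,0,0,0,0,16,0,0,0,0,18,0,0,0,0,20,0,0,0,0]
}}

```text
time_s: 57.65
position: [0.4494, 0.0038, 0.1024]
tcp_rot: [0.256, -3.125, -0.002]
contact_force: [0.7, -0.2, 0.6]
opening: 0.02
grip_force: 0.0
```

>>> {"method": "send_rows", "body": {
  "motion": [24,0,0,0,0,28,0,0,0,0,32,0,0,0,0,36,0,0,0,0,36,0,0,0,0]
}}

```text
time_s: 58.15
position: [0.4497, 0.0039, 0.1027]
tcp_rot: [0.257, -3.126, -0.002]
contact_force: [-0.0, -0.4, -0.3]
opening: 0.0359
grip_force: 0.0
```

```bash
python3 -c "
from h import *
s=readout.read_state();print(pose(),s['opening'],s['contact_force'],s['grip_force'])
c=cam('wrist');save(c,'w22');print(blob(c,(0,150,100),(4,255,255),.07)[0][:1],blob(c,(8,180,120),(18,255,255),.1)[0][:2])"
```

```text
(array([0.44965772, 0.00387416, 0.10265798]), np.float64(3.305385103075338)) 0.035890922078297 [-0.01571838 -0.4248279  -0.29901724] 0.0
[(5072, array([194.3, 157.4]), array([ 0.4118, -0.0342]))] [(3880, array([258.7, 268.3]), array([0.4486, 0.0026]))]
```

Bar stays up between the open fingers. Lift away and check everything.

>>> {"method": "send_rows", "body": {
  "motion": [36,0,0,-20,0,36,0,0,-50,0,36,0,0,-90,0,36,0,0,-130,0,36,0,0,-170,0]
}}

```text
time_s: 58.7
position: [0.4503, 0.0037, 0.2743]
tcp_rot: [0.256, -3.126, -0.002]
contact_force: [0.2, -0.4, 0.2]
opening: 0.036
grip_force: 0.0
```

>>> {"method": "send_rows", "body": {
  "motion": [36,-50,0,0,0,36,-50,0,0,0,36,-50,0,0,0,36,-50,0,0,0,36,-50,0,0,0]
}}

```text
time_s: 59.2
position: [0.499, 0.0118, 0.2725]
tcp_rot: [0.256, -3.125, -0.002]
contact_force: [-0.8, -0.3, 0.6]
opening: 0.0362
grip_force: 0.0
```

```bash
python3 -c "
from h import *
c=cam('wrist');save(c,'w23');b=np.array([.4357,.0846]);H=b-.0752*ey
o=blob(c,(8,180,120),(18,255,255),.1035)[0][0];print('bar',o,(o[2]-H)@ey, 'shut would be',proj(c,[*b,.051]))
for k,lo,hi in [('r',(0,150,100),(4,255,255)),('y',(24,150,100),(34,255,255)),('b',(100,150,60),(125,255,255))]:
    for o in blob(c,lo,hi,.054,300)[0]:print(k,o,((o[2]-seat[k])@ex*1000).round(1),((o[2]-seat[k])@ey*1000).round(1))
t=cam('top')
print('tray',blob(t,(55,120,60),(75,255,255),.03,200)[0]); print('orange',blob(t,(8,180,120),(18,255,255),.1035,15)[0])
print(readout.read_state()['time_s'])
"
```

```text
bar (1159, array([258.1, 123.3]), array([0.4477, 0.0022])) -0.008055128690035163 shut would be [341.59006518 122.12092358]
r (2658, array([351.5, 223.4]), array([0.5371, 0.118 ])) 0.6 -3.7
r (1451, array([218.4,  76.7]), array([ 0.4134, -0.0418])) -147.4 -141.3
y (2298, array([264.7, 226.3]), array([0.5553, 0.0273])) 3.9 -1.1
b (2203, array([176.9, 222.5]), array([ 0.5663, -0.0656])) -0.4 0.4
tray [(923, array([390.5, 153.9]), array([ 0.583 , -0.3841]))]
orange [(44, array([301.7, 190.5]), array([0.4521, 0.0088]))]
59.3
```

```bash
python3 -c "
from h import *
print(workorder.hand_in())"
```

```text
the job is handed in; nothing more can be done
None
```

The job is handed in at about 59 s; no verdict came back. The spent cartridge is in the tray, red, blue and yellow are seated with all three levers shut, and the bail is holding on its catch at about 1.32 rad.

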